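Take down the mould clamp and pack its parts away

TASK

Take down the mould clamp and pack it away: unscrew the square cap nut until its thread lets go, lift it off the stud, then lift the steel clamp bar off as well, and put the nut, the bar and every wooden wedge that lies on the bench into the open parts box. Then press the sprung cover of the box down until its catch snaps and holds it shut by itself. Do not knock over the two cups.

Things in the scene. Friction and masses are not known exactly. Their poses are not given: they have to be found in the camera images.
- clamp: fixed mould clamp: wooden base board 80 (x) x 180 (y) x 20 mm with two wooden bearers (25 mm wide in y, 30 mm high, centred 60 mm either side of the middle) and an upright threaded steel stud in its centre. Origin under the centre of the board, on the bench; z up; the bar lies along y at the start
- nut_mid (a point): square aluminium cap nut 44 x 44 mm (flats square to its x and y axes), 50 mm high plus a 3 mm button on its closed top, 0.15 kg, blind threaded bore from below with about 1 mm of play. The point is its centre, 25 mm above its lower face; z up, its yaw follows the turning. At the start it is screwed down on the stud, its lower face on the bar
- bar_mid (a point): flat steel clamp bar 56 (x) x 170 (y) x 10 mm (z), 0.3 kg, with a 36 mm square hole in its middle through which the stud passes loosely. The point is its centre (in the hole). At the start it lies on the two bearers, its underside 50 mm above the bench, free underneath in the middle (30 mm above the base board)
- wedge_0_mid (a point): beech wedge 34 (x) x 95 (y) x 22 mm (z), lying on the bench; the point is 11 mm above its underside at the middle of its length. Two to four wedges are present; None when absent
- wedge_1_mid (a point): beech wedge like wedge_0
- wedge_2_mid (a point): beech wedge like wedge_0
- wedge_3_mid (a point): beech wedge like wedge_0
- box: fixed open plywood parts box, outside 170 (x) x 320 (y) x 75 mm (z), walls and floor 10 mm thick. Origin under its centre on the bench, z up; the cover is hinged on its +x rim (away from the robot), the catch is in the middle of its -x side, outside the wall
- box_floor (a point): centre of the box's inner floor (inside 150 x 300 mm, 65 mm deep up to the rim)
- cover_hinge (a point): middle of the cover's hinge line, on the +x upper rim of the box
- cover_edge (a point): point on the cover's outer face (the top face when shut), in the middle, 155 mm from the hinge line and 15 mm short of its free edge. The cover is plywood, 172 mm from hinge to free edge x 320 x 10 mm
- cover (a joint): angle of the cover: 0 shut flat on the rim, about 1.55 rad standing open. A spring pushes it open again (about 3 N at the free edge when nearly shut); from about 0.08 rad on a catch resists too, some 10 N in all pressed down near the free edge, then it snaps and holds the cover at about 0.005 rad
- cup_a: unglazed clay cup 75 mm across, 81 mm high, origin at the centre of its foot; a bystander
- cup_b: unglazed clay cup 79 mm across, 85 mm high, origin at the centre of its foot; a bystander
- clamp_stud (a point): tip of the threaded stud, 99 mm above the bench; 30 mm across the thread. Right-hand thread, 9 mm rise a turn: turning the nut anticlockwise (seen from above) unscrews it; it is free after about 2.2 turns (13.8 rad) and must then still be lifted off, about 20 mm, to clear the tip
Mind the look-alikes: they are no part of the job. What is shaped like the part that bears wedge_3_mid but green or orange is not meant.

How it is judged (in metres and radians):
On the way, in this order (a step that is already met when the one before it is completed fails the run):
1. the cap nut is unscrewed and off the stud ((horizontal distance between nut_mid and clamp above 0.045 m or z of nut_mid in the frame of clamp above 0.13 m)), for 0.1 s.
2. the clamp bar is off the stud (horizontal distance between bar_mid and clamp above 0.06 m), for 0.1 s.
At the end, for the whole second after the job is handed in: nut, bar and every wedge present lie inside the box (centres within its inner walls and below its rim) and the cover is shut (under 0.035 rad), held by its catch alone; the cups stand upright (x of nut_mid in the frame of box between -0.078 and 0.078 m and y of nut_mid in the frame of box between -0.153 and 0.153 m and z of nut_mid in the frame of box between 0.005 and 0.075 m and x of bar_mid in the frame of box between -0.078 and 0.078 m and y of bar_mid in the frame of box between -0.153 and 0.153 m and z of bar_mid in the frame of box between 0.005 and 0.075 m and x of wedge_0_mid in the frame of box between -0.078 and 0.078 m and y of wedge_0_mid in the frame of box between -0.153 and 0.153 m and z of wedge_0_mid in the frame of box between 0.005 and 0.075 m and x of wedge_1_mid in the frame of box between -0.078 and 0.078 m and y of wedge_1_mid in the frame of box between -0.153 and 0.153 m and z of wedge_1_mid in the frame of box between 0.005 and 0.075 m and x of wedge_2_mid in the frame of box between -0.078 and 0.078 m and y of wedge_2_mid in the frame of box between -0.153 and 0.153 m and z of wedge_2_mid in the frame of box between 0.005 and 0.075 m and x of wedge_3_mid in the frame of box between -0.078 and 0.078 m and y of wedge_3_mid in the frame of box between -0.153 and 0.153 m and z of wedge_3_mid in the frame of box between 0.005 and 0.075 m and value of joint cover below 0.035 rad and angle between each of cup_a, cup_b's own z axis and vertical below 0.3 rad); the robot touches nothing.
It fails at once if a cup is knocked over (angle between any of cup_a, cup_b's own z axis and vertical above 0.6 rad).
Of wedge_0, wedge_1, wedge_2, wedge_3 only 2 to 4 are there at a start; the rules pass over those that are not, and their reading is None.
At some moment in a run one of wedge_0, wedge_1, wedge_2, wedge_3 may be knocked a few centimetres aside while the robot is not near it.
Once in a run the grip may slacken for a moment while it holds something.
It also fails if it takes over 210 s, if anything falls off the work surface, if the arm or the gripper's body presses on something with over 40 N, if the wrist force passes 120 N, or if a joint passes its speed limit or range.

ROBOT

A 6-joint arm with a two-finger parallel gripper is mounted at the origin on the work surface; the furniture and walls round the work are solid. World frame = base frame: x ahead of the robot, y to its left, z up, the work surface at z = 0. Lengths are in mm, angles in rad, forces in N, time in s.
With the tool pointing down it reaches from about 350 to 875 mm from the base axis. Payload 4.2 kg.
Tool frame: the origin (TCP) lies midway between the tips of the shut fingers; the grasp point (between the pads) lies 19 mm behind it (arm.grip_point_offset is the distance from the TCP to the grasp point, in mm); z points along the fingers, x is the direction in which the jaws open and shut, and the axes are right-handed (so a half turn about z gives the same grasp; the last joint's range is limited). The gripper opens to 85 mm and grips with 20 to 120 N. Pads are 22 mm wide; open, the fingers measure 114 mm over their backs; the gripper's body (76 mm by 85 mm) begins 54 mm behind the grasp point. The pads swing forward as they close: fully open they stand 13 mm farther back than shut.
Start: joints at [-0.869, 0.385, 0.008, 0, -1.194, -0.259], TCP at [267.806, -564.694, 231.312] pointing down, gripper open.
Joint ranges: [-3.14, 3.14], [-1.21, 2.06], [-1.07, 1.41], [-3.16, 2.05], [-2.99, -0.16], [-3.1, 3.1]. Speed limits (rad/s): [2.79, 2.79, 3.14, 3.14, 3.14, 3.14].

INTERFACE

Orientations are given as a unit quaternion [x, y, z, w].
In Python, from bench import arm gives the robot as it stands.
- The arm moves only by the tool move_arm, never from a script. Its argument "targets" is a list of rows, each a list of 7 numbers: the shift along the tool's x, y, z in cm, then the turn, a rotation vector about the tool's x, y, z in degrees, then the closure in counts, from 0 (fully open) to 255 (shut). In form: [[x, y, z, wx, wy, wz, grip], ...]. A call has 1 to 20 rows; each row is the pose to reach, as a shift and turn from the pose commanded when the call began, along the tool's axes at that moment; what a row does not reach only later rows make up. A row lasts 1/8 s, in which the tool goes at most 62.5 mm and 10.7 degrees, less where a joint would pass 70% of its speed; a pose out of reach is approached as far as the arm can. A call with a gripper value outside its range is refused whole. The fingers move at their own pace and stop on an object; the grip force is fixed at half the most. Time passes only in rows, so rows that repeat a pose let the fingers close. It gives the time, the measured TCP pose, the force and the opening at its end, in the units of the state.
- arm.read_state(): the state, without advancing time (a new reading comes with each control period).
- arm.get_image(name): name is "side" or "top" or "wrist"; returns (picture, depth): 420x560x3 uint8, blue, green, red; 420x560 float32, mm along the optical axis (not along the pixel's ray), 0 where there is no reading.
- arm.camera_params(name): a dict with "mtx" (3x3 intrinsics, pixels), "world_to_cam" (4x4, takes a point from world to camera coordinates); the wrist camera has in their place "mount" (4x4, takes a point from camera to tool coordinates, whose origin is the TCP and whose axes are the tool frame's). Camera axes: x right, y down, z forward; pixel columns grow to the right and rows downward; lengths in mm; the calibration is good to about 2 mm. A picture is of the moment at which its call begins: read the wrist's pose just before it. camera_params takes no time and is no camera call.
- arm.job_done(): hands the job in, once; it reports no verdict.
Trained networks look in the newest picture that a camera, given by its name, has taken for a name from the list of things; names that differ only in an ending like _2 or _b are one class to them, and where a whole thing is asked for, a point or a joint stands for the part that bears it (a point fixed in the world has none). Each returns a list of dicts, best first, with "score" (0 to 1); they miss things now and then, are a little off and sometimes report something else, mostly with a low value. They report only what shows in the picture. A call takes as long as a camera call. They do not tell look-alikes from the thing itself.
- arm.search_frame(thing, camera): "bbox" ([left, top, right, bottom] in pixels, round what is visible of it).
- arm.tip_of(thing, camera): "uv" ([column, row] in pixels: a listed point, or the origin of a listed thing).
The state is a dict: "clock": time; "joints": joint angles; "joint_vel": joint speeds; "joint_efforts": joint torques, N m; "position": TCP position; "ee_rot": TCP orientation; "contact_force": force on the tool from outside, world axes, zero at the start; "wrist_torque": the same for the moment, N m; "gripper_width": finger opening in mm.
Only numpy, scipy, OpenCV 4.12 (cv2) and the standard library are available. Lean on these libraries where they do the work, as an engineer would, in place of code of your own. Each camera call takes 0.05 s, during which the arm holds its last target.

## Working session

There is one attempt and no reset: what is moved stays moved. The work goes in short steps, Python scripts to look and compute and a tool call to move; the robot and the scene stay as the last step left them, time stands still between calls to the robot, and variables do not carry over. Pictures are saved under pics/ and viewed, and the job is handed in when it is done.

Besides the shell and the picture viewer there is one more tool, called as name([rows], argument=value, ...), one row to a line, values as JSON. move_arm: Moves the arm, as the interface text tells. Its arguments: {"type":"object","properties":{"targets":{"type":"array","items":{"type":"array","items":{"type":"number"}}}},"required":["targets"]}

```bash
mkdir -p pics; ls; cat > h.py <<'E'
import numpy as np, cv2
from scipy.spatial.transform import Rotation as R
from bench import arm
def snap(name,fn=None):
    st=arm.read_state()
    im,d=arm.get_image(name)
    if fn: cv2.imwrite('pics/'+fn,im)
    return im,d,st
def T_tool(st):
    T=np.eye(4);T[:3,:3]=R.from_quat(st['ee_rot']).as_matrix();T[:3,3]=st['position'];return T
def cam2world(name,st):
    p=arm.camera_params(name)
    if name=='wrist': return T_tool(st)@np.array(p['mount']),np.array(p['mtx'])
    return np.linalg.inv(np.array(p['world_to_cam'])),np.array(p['mtx'])
def cloud(name,d,st):
    M,K=cam2world(name,st)
    v,u=np.indices(d.shape)
    P=np.stack([(u-K[0,2])/K[0,0]*d,(v-K[1,2])/K[1,1]*d,d],-1)
    W=P@M[:3,:3].T+M[:3,3]
    W[d<=0]=np.nan
    return W
def show(st=None):
    st=st or arm.read_state()
    print('t',round(st['clock'],2),'p',np.round(st['position'],1),'q',np.round(st['ee_rot'],4),'F',np.round(st['contact_force'],1),'w',round(st['gripper_width'],1),'j',np.round(st['joints'],3))
E
python3 - <<'E'
from h import *
show()
for n in ['top','side','wrist']:
    im,d,st=snap(n,n+'0.png'); np.save(n+'0.npy',cloud(n,d,st))
    M,K=cam2world(n,st); print(n,np.round(M,3).tolist(),K[0,0],im.shape)
E
```

```text
pics
t 0.0 p [ 267.6 -564.2  230.2] q [ 5.346e-01  8.451e-01  6.000e-04 -1.000e-03] F [-0.4  0.5 -0.2] w 85.2 j [-8.690e-01  3.860e-01  7.000e-03 -1.000e-03 -1.194e+00 -2.590e-01]
top [[0.009, -0.997, 0.075, 458.464], [-1.0, -0.009, 0.003, -112.533], [-0.002, -0.075, -0.997, 1163.55], [0.0, 0.0, 0.0, 1.0]] 437.94834643023876 (420, 560, 3)
side [[0.9, -0.19, 0.391, 62.101], [-0.435, -0.406, 0.804, -1120.318], [0.006, -0.894, -0.448, 658.895], [0.0, 0.0, 0.0, 1.0]] 491.7036585899221 (420, 560, 3)
wrist [[-0.428, 0.856, 0.289, 193.21], [0.904, 0.405, 0.139, -599.844], [0.002, 0.321, -0.947, 372.845], [0.0, 0.0, 0.0, 1.0]] 337.1802720505117 (420, 560, 3)
```

View pics/top0.png

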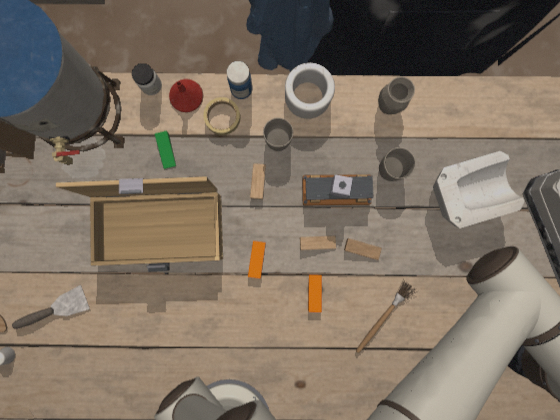

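View pics/side0.png

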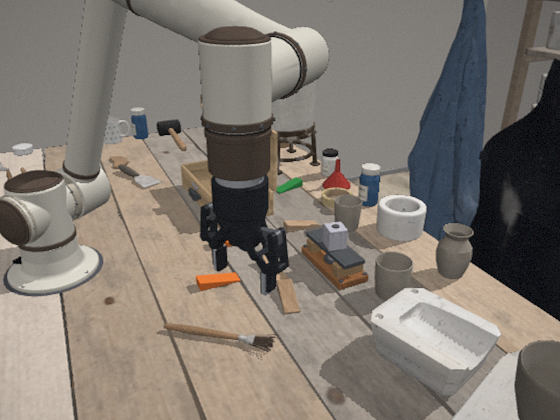

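View pics/wrist0.png

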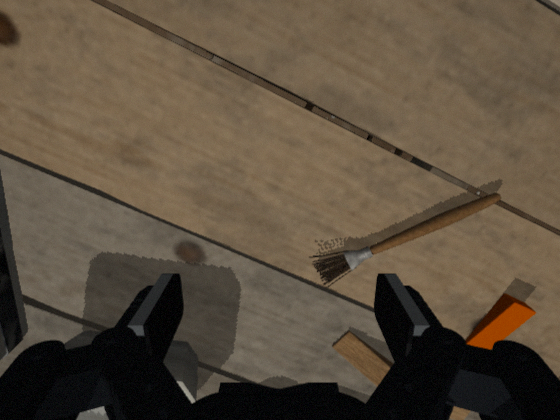

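Top view: the clamp is at (337,189), with the nut at (342,185). The box is at (155,228), its cover standing open on the far side. There are three wooden wedges, at (257,182), (318,243) and (362,249). The green and orange blocks are look-alikes. The cups are probably at (278,133) and (397,163).

```bash
python3 - <<'E'
from h import *
im,d,st=snap('top'); W=cloud('top',d,st)
def at(uv,r=2):
    u,v=map(int,np.round(uv)); return np.round(np.nanmedian(W[v-r:v+r+1,u-r:u+r+1].reshape(-1,3),0),1)
for t in ['nut_mid','wedge_0_mid','cup_a','bar_mid','box_floor','cover_hinge','cover_edge','clamp_stud','clamp','box']:
    for q in arm.tip_of(t,'top')[:8]: print(t,round(q['score'],2),np.round(q['uv'],1),at(q['uv']))
for t in ['wedge_0_mid','cup_a']:
    for q in arm.search_frame(t,'top')[:8]: print('bb',t,round(q['score'],2),np.round(q['bbox'],1))
b=cv2.resize(im[110:310,50:420],None,fx=2.1,fy=2.1,interpolation=cv2.INTER_CUBIC); cv2.imwrite('pics/top1z.png',b)
show()
E
```

```text
nut_mid 0.66 [342.3 184.3] [ 606.7 -277.3  111.9]
wedge_0_mid 0.87 [362.9 252.2] [ 442.3 -346.9   13.3]
wedge_0_mid 0.61 [337.1 190.1] [ 592.8 -265.2  109.5]
cup_a 0.83 [390.  167.2] [ 669.1 -422.3    5.1]
cup_a 0.64 [275. 139.] [ 741.9 -114.2    6.7]
bar_mid 0.58 [340.3 188.2] [ 597.6 -272.3  110.7]
box_floor 0.55 [161. 229.] [497.7 184.3  10.1]
cover_hinge 0.67 [152.9 194.1] [582.9 187.5  76.5]
cover_edge 0.85 [131.1 179.8] [592.1 188.5 249.1]
clamp_stud 0.57 [339.2 185.1] [ 604.9 -269.9  112. ]
box 0.57 [162.1 228.8] [497.6 181.4  10.8]
bb wedge_0_mid 0.79 [343.2 240.2 381.2 259.3]
bb wedge_0_mid 0.49 [ 58.  175.4 223.8 272.9]
bb cup_a 0.9 [260.6 115.4 293.1 151.5]
bb cup_a 0.59 [381.4 147.9 416.5 181.3]
t 0.8 p [ 267.8 -564.7  231.3] q [0.5346 0.8451 0.     0.    ] F [-0.2  0.3  0. ] w 85.2 j [-0.869  0.385  0.008 -0.    -1.194 -0.259]
```

View pics/top1z.png

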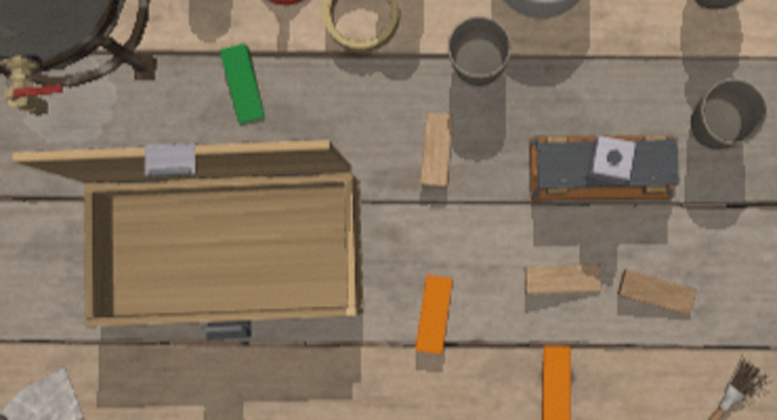

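```bash
cat >> h.py <<'E'
def rect(W,xr,yr,zr):
    m=(W[...,0]>xr[0])&(W[...,0]<xr[1])&(W[...,1]>yr[0])&(W[...,1]<yr[1])&(W[...,2]>zr[0])&(W[...,2]<zr[1])
    P=W[m]
    if len(P)<10: print('few',len(P));return
    r=cv2.minAreaRect(P[:,:2].astype(np.float32))
    print('n',len(P),'c',np.round(r[0],1),'size',np.round(r[1],1),'ang',round(r[2],1),'mean',np.round(P.mean(0),1),'zmed',round(np.median(P[:,2]),1))
    return P,r
E
python3 - <<'E'
from h import *
W=np.load('top0.npy')
print('nut');rect(W,(560,650),(-320,-220),(104,125))
print('bar');rect(W,(540,670),(-380,-160),(54,66))
print('board');rect(W,(540,670),(-380,-160),(14,26))
print('w1');rect(W,(540,690),(-120,-30),(9,40))
print('w2');rect(W,(420,520),(-285,-165),(9,40))
print('w3');rect(W,(400,520),(-400,-286),(9,40))
print('boxrim');rect(W,(380,600),(0,360),(68,81))
print('floor');rect(W,(380,600),(0,360),(4,16))
print('cover');rect(W,(540,700),(0,400),(120,270))
print('cupA');rect(W,(650,850),(-190,-50),(30,100))
print('cupB');rect(W,(600,750),(-480,-370),(30,100))
# wood lumps elsewhere
m=(W[...,2]>10)&(W[...,2]<40)
n,l,s,c=cv2.connectedComponentsWithStats(m.astype(np.uint8))
for i in range(1,n):
    if s[i,4]>100: print(s[i],np.round(np.nanmean(W[l==i],0)))
E
```

```text
nut
n 331 c [ 606.9 -277.5] size [44.  44.1] ang 79.4 mean [ 606.5 -277.2  110.8] zmed 110.8
bar
n 1096 c [ 606.2 -277.6] size [168.3  62. ] ang 89.5 mean [ 605.  -275.9   60.4] zmed 60.5
board
n 476 c [ 607.3 -278.1] size [ 80.3 178.9] ang 0.6 mean [ 592.  -265.1   20. ] zmed 20.1
w1
n 338 c [626.5 -68.9] size [33.6 88.9] ang 86.1 mean [617.5 -68.6  15.6] zmed 15.5
w2
n 354 c [ 467.1 -225.7] size [33.9 88.4] ang 2.7 mean [ 466.7 -217.    15.7] zmed 15.8
w3
n 357 c [ 452.5 -344.2] size [89.4 33.9] ang 74.7 mean [ 455.  -335.6   15.8] zmed 15.5
boxrim
n 1676 c [493.5 184. ] size [185.6 322.3] ang 3.9 mean [499.3 187.3  74.8] zmed 74.9
floor
n 6367 c [492.  178.5] size [208.9 356.5] ang 0.5 mean [497.5 188.4  10.2] zmed 10.2
cover
n 2594 c [600.8 227.9] size [384.8 114.4] ang 73.8 mean [605.9 226.  210.4] zmed 218.5
cupA
n 681 c [ 774.8 -139.2] size [ 73.7 146.8] ang 61.0 mean [ 782.8 -140.7   65.5] zmed 72.5
cupB
n 517 c [ 666.4 -424.6] size [76.8 79.6] ang 45.6 mean [ 670.1 -430.2   63.5] zmed 64.7
[ 332    9  218   25 1166] [1055. -538.   25.]
[269  40  40  13 188] [ 988. -151.   26
[... 198 characters left out ...]
 23.]
[285  96  44  22 124] [ 812. -189.   25.]
[265 123  26  17 134] [ 765. -122.   25.]
[155 130  18  32 330] [725. 182.  16.]
[  6 132  29  27 192] [712. 538.  26.]
[386 153  22  25 161] [ 680. -444.   25.]
[250 169  15  30 310] [615. -68.  16.]
[303 175  69  30 432] [ 581. -264.   20.]
[523 176  37 108 579] [ 508. -805.   26.]
[  99  197  117   64 3766] [501. 198.  13.]
[300 236  29  14 311] [ 466. -213.   17.]
[344 238  32  20 322] [ 456. -332.   16.]
[248 247  17  31 325] [408. -67.  16.]
[356 280  60  73 513] [ 282. -404.   15.]
[308 282  14  30 334] [ 321. -221.   16.]
[ 12 296  54  33 452] [272. 497.  20.]
[  0 348  13  17 176] [171. 567.  26.]
[212 384  45  22 550] [ 77. -13.  17.]
```

```bash
cat >> h.py <<'E'
def yaw(st):
    m=R.from_quat(st['ee_rot']).as_matrix(); return np.degrees(np.arctan2(m[1,0],m[0,0]))
def to(p,yw=None,st=None):
    "row for tool-down target: cm + deg"
    st=st or arm.read_state(); m=R.from_quat(st['ee_rot']).as_matrix()
    d=m.T@(np.array(p)-st['position'])/10
    rv=np.zeros(3)
    if yw is not None:
        c,s=np.cos(np.radians(yw)),np.sin(np.radians(yw))
        mt=np.array([[c,s,0],[s,-c,0],[0,0,-1.]])
        rv=R.from_matrix(m.T@mt).as_rotvec(degrees=True)
    print('row',np.round(d,2).tolist(),np.round(rv,1).tolist()); return d,rv
E
python3 - <<'E'
from h import *
show(); print(yaw(arm.read_state()))
to([606.9,-277.5,190],-10.6)
E
```

```text
t 0.8 p [ 267.8 -564.7  231.3] q [0.5346 0.8451 0.     0.    ] F [-0.2  0.3  0. ] w 85.2 j [-0.869  0.385  0.008 -0.    -1.194 -0.259]
115.36872297672268
row [11.42, 42.94, 4.13] [0.0, -0.0, 126.0]
```

move_arm([
  [5.7,21.5,0,0,0,63,0],
  [5.7,21.5,0,0,0,63,0],
  [5.7,21.5,0,0,0,63,0],
  [5.7,21.5,0,0,0,63,0],
  [11.4,42.9,2,0,0,126,0],
  [11.4,42.9,4.1,0,0,126,0],
  [11.4,42.9,4.1,0,0,126,0],
  [11.4,42.9,4.1,0,0,126,0],
  [11.4,42.9,4.1,0,0,126,0],
  [11.4,42.9,4.1,0,0,126,0],
  [11.4,42.9,4.1,0,0,126,0],
  [11.4,42.9,4.1,0,0,126,0],
  [11.4,42.9,4.1,0,0,126,0],
  [11.4,42.9,4.1,0,0,126,0],
  [11.4,42.9,4.1,0,0,126,0],
])

```text
clock: 2.68
position: [604.7, -286.3, 190.1]
ee_rot: [0.996, -0.084, 0.001, -0.007]
contact_force: [0.3, 0.2, -0.8]
gripper_width: 85.2
```

```bash
python3 - <<'E'
from h import *
im,d,st=snap('wrist','w1.png'); show(st); print(yaw(st))
W=cloud('wrist',d,st)
rect(W,(560,650),(-330,-230),(104,118))
to([606.9,-277.5,75],-10.6)
E
```

```text
t 2.67 p [ 604.7 -286.3  190.1] q [ 9.964e-01 -8.430e-02  9.000e-04 -7.100e-03] F [ 0.3  0.2 -0.8] w 85.2 j [-0.208  0.489  0.076 -0.016 -1.158 -3.097]
-9.673210210046534
n 3796 c [ 605.1 -276.3] size [44.2 44.2] ang 79.9 mean [ 605.4 -274.9  109.9] zmed 109.8
row [0.06, -0.73, 11.52] [-0.8, -0.0, 0.9]
```

View pics/w1.png

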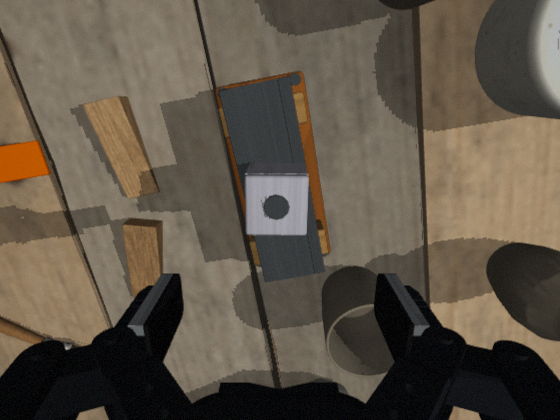

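```bash
python3 - <<'E'
from h import *
to([606.2,-277,150],79.6)
E
```

```text
row [-0.01, -0.88, 4.03] [-0.6, -0.7, -89.3]
```

move_arm([
  [0,0,0,0,0,-90,0],
  [0,0,1,0,0,-90,0],
  [0,0,2,0,0,-90,0],
  [0,0,3,0,0,-90,0],
  [0,0,4,0,0,-90,0],
  [0,0,4,0,0,-90,0],
  [0,0,4,0,0,-90,0],
  [0,0,4,0,0,-90,0],
  [0,0,4,0,0,-90,0],
  [0,0,4,0,0,-90,0],
  [0,0,4,0,0,-90,0],
])

```text
clock: 4.1
position: [604.8, -285.9, 150.1]
ee_rot: [0.765, 0.645, 0.006, -0.004]
contact_force: [1.2, 0.3, 0.7]
gripper_width: 85.3
```

```bash
python3 - <<'E'
from h import *
im,d,st=snap('wrist','w2.png'); show(st); print(yaw(st))
W=cloud('wrist',d,st)
rect(W,(560,650),(-330,-230),(104,118))
to([606.9,-277.5,75],79.6)
E
```

```text
t 4.1 p [ 604.8 -285.9  150.1] q [ 0.7645  0.6446  0.0057 -0.0043] F [1.2 0.3 0.7] w 85.3 j [-0.207  0.52   0.024 -0.016 -1.075 -1.526]
80.2683102030878
n 5135 c [ 604.3 -276.6] size [44.  44.1] ang 79.8 mean [ 602.5 -276.4  110. ] zmed 109.9
row [0.76, 0.06, 7.52] [0.0, -0.8, 0.7]
```

```bash
python3 - <<'E'
from h import *
to([605.2,-276.8,72],79.8)
E
```

```text
row [0.79, -0.12, 7.83] [0.0, -0.8, 0.5]
```

move_arm([
  [0.8,-0.1,1,0,-0.8,0.5,0],
  [0.8,-0.1,4,0,-0.8,0.5,0],
  [0.8,-0.1,7.8,0,-0.8,0.5,0],
  [0.8,-0.1,7.8,0,-0.8,0.5,0],
  [0.8,-0.1,7.8,0,-0.8,0.5,80],
  [0.8,-0.1,7.8,0,-0.8,0.5,160],
  [0.8,-0.1,7.8,0,-0.8,0.5,200],
  [0.8,-0.1,7.8,0,-0.8,0.5,200],
  [0.8,-0.1,7.8,0,-0.8,0.5,200],
])

```text
clock: 5.28
position: [606.6, -277.1, 74.3]
ee_rot: [0.767, 0.642, 0.001, 0.002]
contact_force: [0.1, 2.1, 5.7]
gripper_width: 43.9
```

```bash
python3 - <<'E'
from h import *
im,d,st=snap('wrist','w3.png'); show(st); print(yaw(st),st['wrist_torque'])
E
```

```text
t 5.28 p [ 606.6 -277.1   74.3] q [0.7669 0.6417 0.0013 0.0018] F [0.1 2.1 5.7] w 43.9 j [-0.187  0.587 -0.073  0.    -0.906 -1.562]
79.84138140306163 [ 0.34626677  0.10360515 -0.03910028]
```

View pics/w3.png

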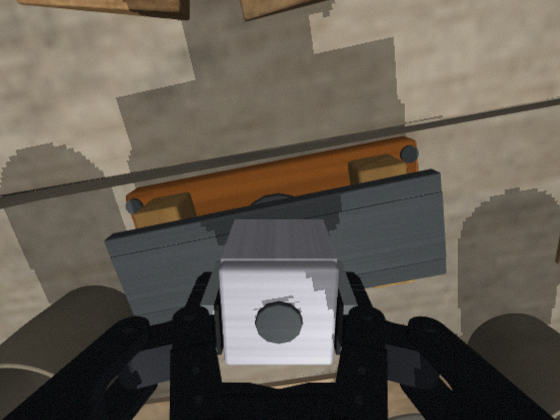

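move_arm([
  [0,0,-0.03,0,0,-10,200],
  [0,0,-0.05,0,0,-20,200],
  [0,0,-0.08,0,0,-30,200],
  [0,0,-0.1,0,0,-40,200],
  [0,0,-0.13,0,0,-50,200],
  [0,0,-0.15,0,0,-60,200],
  [0,0,-0.18,0,0,-70,200],
  [0,0,-0.2,0,0,-80,200],
  [0,0,-0.23,0,0,-90,200],
  [0,0,-0.25,0,0,-100,200],
  [0,0,-0.28,0,0,-110,200],
  [0,0,-0.3,0,0,-120,200],
  [0,0,-0.33,0,0,-130,200],
])

```text
clock: 6.95
position: [605.9, -276.2, 75.6]
ee_rot: [-0.26, 0.966, 0.0, 0.001]
contact_force: [2.0, 2.4, -0.2]
gripper_width: 42.8
```

```bash
python3 - <<'E'
from h import *
im,d,st=snap('wrist','w4.png'); show(st); print(yaw(st),st['wrist_torque'])
W=cloud('wrist',d,st)
rect(W,(560,650),(-330,-230),(107,121))
E
```

```text
t 6.95 p [ 605.9 -276.2   75.6] q [-2.599e-01  9.656e-01  2.000e-04  1.200e-03] F [ 2.   2.4 -0.2] w 42.8 j [-0.186  0.586 -0.072 -0.002 -0.911  0.713]
-149.8756636609368 [ 0.7218824  -0.37548265  0.00698357]
n 13585 c [ 606.6 -278.1] size [86.6 45. ] ang 29.9 mean [ 608.2 -280.5  111.8] zmed 111.3
```

View pics/w4.png

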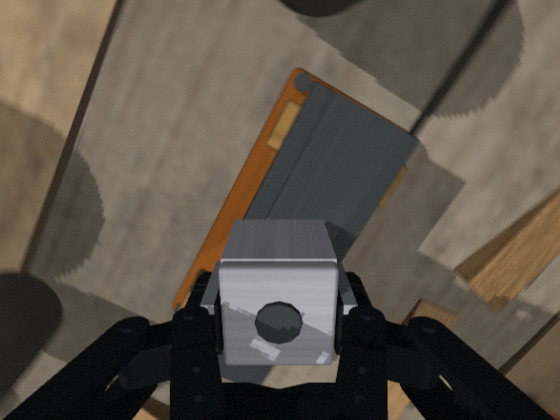

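move_arm([
  [0,0,-0.03,0,0,-10,200],
  [0,0,-0.05,0,0,-20,200],
  [0,0,-0.08,0,0,-30,200],
  [0,0,-0.1,0,0,-40,200],
  [0,0,-0.13,0,0,-50,200],
  [0,0,-0.15,0,0,-60,200],
  [0,0,-0.18,0,0,-70,200],
  [0,0,-0.2,0,0,-80,200],
  [0,0,-0.23,0,0,-90,200],
  [0,0,-0.25,0,0,-100,200],
  [0,0,-0.28,0,0,-110,200],
  [0,0,-0.3,0,0,-120,200],
  [0,0,-0.33,0,0,-130,200],
  [0,0,-0.33,0,0,-134,200],
])

```text
clock: 8.75
position: [605.2, -277.3, 79.3]
ee_rot: [0.99, -0.141, 0.0, 0.0]
contact_force: [0.2, 0.6, 1.9]
gripper_width: 43.1
```

```bash
python3 - <<'E'
from h import *
im,d,st=snap('wrist','w5.png'); show(st); print(yaw(st),st['wrist_torque'])
W=cloud('wrist',d,st)
rect(W,(570,640),(-310,-245),(109,119))
E
```

```text
t 8.75 p [ 605.2 -277.3   79.3] q [ 9.900e-01 -1.407e-01  5.000e-04  1.000e-04] F [0.2 0.6 1.9] w 43.1 j [-0.187  0.582 -0.069  0.    -0.919  3.046]
-16.179565773081073 [-0.00786896  0.01580275 -0.0109519 ]
n 13113 c [ 605.5 -274.8] size [44.4 69.2] ang 74.6 mean [ 606.7 -272.2  114.9] zmed 114.8
```

View pics/w5.png

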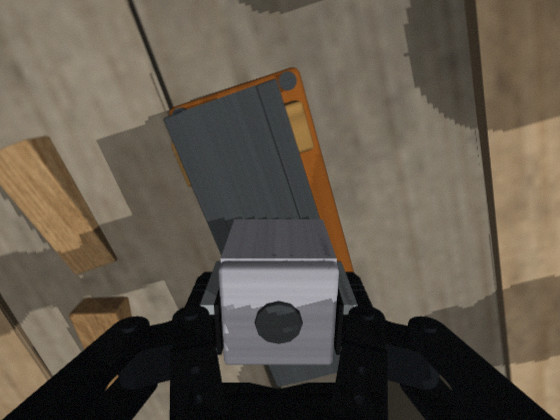

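move_arm([
  [0,0,0,0,0,0,0],
  [0,0,0,0,0,0,0],
  [0,0,0,0,0,0,0],
  [0,0,0,0,0,10,0],
  [0,0,0,0,0,20,0],
  [0,0,0,0,0,30,0],
  [0,0,0,0,0,40,0],
  [0,0,0,0,0,50,0],
  [0,0,0,0,0,60,0],
  [0,0,0,0,0,70,0],
  [0,0,0,0,0,80,0],
  [0,0,0,0,0,90,0],
  [0,0,0,0,0,100,0],
  [0,0,0,0,0,110,0],
  [0,0,0,0,0,120,0],
  [0,0,0,0,0,130,0],
  [0,0,0,0,0,140,0],
  [0,0,0,0,0,150,0],
])

```text
clock: 11.05
position: [605.3, -276.8, 78.7]
ee_rot: [-0.117, 0.993, 0.0, 0.0]
contact_force: [0.8, -0.4, 1.0]
gripper_width: 85.3
```

move_arm([
  [0,0,0,0,0,10,0],
  [0,0,0,0,0,20,0],
  [0,0,0,0,0,30,0],
  [0,0,0,0,0,40,0],
  [0,0,0,0,0,50,0],
  [0,0,0,0,0,60,0],
  [0,0,0,0,0,70,0],
  [0,0,0,0,0,80,0],
  [0,0,0,0,0,90,0],
  [0,0,0,0,0,100,0],
  [0,0,0,0,0,110,0],
  [0,0,0,0,0,120,0],
  [0,0,0,0,0,120,0],
])

```text
clock: 12.68
position: [605.4, -276.8, 78.7]
ee_rot: [0.799, 0.601, 0.0, 0.0]
contact_force: [0.1, 0.1, -0.2]
gripper_width: 85.6
```

```bash
python3 - <<'E'
from h import *
im,d,st=snap('wrist','w6.png'); show(st); print(yaw(st),st['wrist_torque'])
W=cloud('wrist',d,st)
rect(W,(575,636),(-308,-245),(111,119))
E
```

```text
t 12.68 p [ 605.4 -276.8   78.7] q [7.991e-01 6.012e-01 3.000e-04 1.000e-04] F [ 0.1  0.1 -0.2] w 85.6 j [-0.187  0.582 -0.069 -0.    -0.918 -1.665]
73.91186779091842 [-0.03729295  0.01195576  0.03885804]
n 11596 c [ 605.3 -275.9] size [44.2 45.4] ang 73.6 mean [ 602.6 -275.   115.2] zmed 115.1
```

View pics/w6.png

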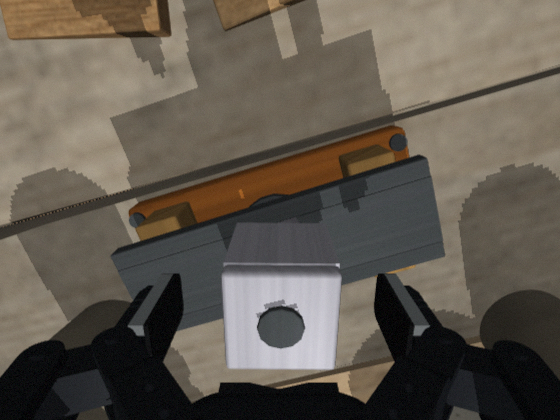

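move_arm([
  [0,0,0.3,0,0,0,100],
  [0,0,0.3,0,0,0,200],
  [0,0,0.3,0,0,0,200],
  [0,0,0.3,0,0,0,200],
  [0,0,0.27,0,0,-10,200],
  [0,0,0.25,0,0,-20,200],
  [0,0,0.22,0,0,-30,200],
  [0,0,0.2,0,0,-40,200],
  [0,0,0.17,0,0,-50,200],
  [0,0,0.15,0,0,-60,200],
  [0,0,0.12,0,0,-70,200],
  [0,0,0.1,0,0,-80,200],
  [0,0,0.07,0,0,-90,200],
  [0,0,0.05,0,0,-100,200],
  [0,0,0.02,0,0,-110,200],
  [0,0,0,0,0,-120,200],
  [0,0,-0.02,0,0,-130,200],
  [0,0,-0.05,0,0,-140,200],
])

```text
clock: 14.98
position: [605.4, -276.8, 79.3]
ee_rot: [-0.294, 0.956, 0.0, 0.0]
contact_force: [-0.6, -0.9, -0.6]
gripper_width: 43.4
```

move_arm([
  [0,0,-0.03,0,0,-10,200],
  [0,0,-0.05,0,0,-20,200],
  [0,0,-0.08,0,0,-30,200],
  [0,0,-0.1,0,0,-40,200],
  [0,0,-0.13,0,0,-50,200],
  [0,0,-0.15,0,0,-60,200],
  [0,0,-0.18,0,0,-70,200],
  [0,0,-0.2,0,0,-80,200],
  [0,0,-0.23,0,0,-90,200],
  [0,0,-0.25,0,0,-100,200],
  [0,0,-0.28,0,0,-110,200],
  [0,0,-0.3,0,0,-120,200],
  [0,0,-0.33,0,0,-130,200],
  [0,0,-0.33,0,0,-130,200],
])

```text
clock: 16.73
position: [605.3, -276.7, 82.6]
ee_rot: [0.99, -0.142, 0.0, -0.0]
contact_force: [-0.1, 1.4, -0.8]
gripper_width: 43.2
```

```bash
python3 - <<'E'
from h import *
im,d,st=snap('wrist','w7.png'); show(st); print(yaw(st),st['wrist_torque'])
W=cloud('wrist',d,st)
rect(W,(575,636),(-308,-245),(116,126))
E
```

```text
t 16.73 p [ 605.3 -276.7   82.6] q [ 9.899e-01 -1.417e-01  3.000e-04 -2.000e-04] F [-0.1  1.4 -0.8] w 43.2 j [-1.870e-01  5.780e-01 -6.600e-02 -1.000e-03 -9.260e-01  3.044e+00]
-16.286884539588172 [0.04794766 0.08786209 0.0132141 ]
n 13521 c [ 602.4 -276.1] size [45.6 63.1] ang 73.7 mean [ 606.2 -273.4  121.8] zmed 121.8
```

View pics/w7.png

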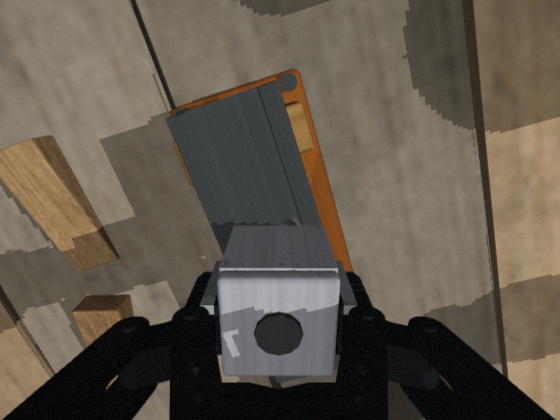

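move_arm([
  [0,0,0,0,0,0,0],
  [0,0,0,0,0,0,0],
  [0,0,0,0,0,0,0],
  [0,0,0,0,0,10,0],
  [0,0,0,0,0,20,0],
  [0,0,0,0,0,30,0],
  [0,0,0,0,0,40,0],
  [0,0,0,0,0,50,0],
  [0,0,0,0,0,60,0],
  [0,0,0,0,0,70,0],
  [0,0,0,0,0,80,0],
  [0,0,0,0,0,90,0],
  [0,0,0,0,0,100,0],
  [0,0,0,0,0,110,0],
  [0,0,0,0,0,120,0],
  [0,0,0,0,0,130,0],
  [0,0,0,0,0,140,0],
  [0,0,0,0,0,150,0],
])

```text
clock: 19.02
position: [605.4, -276.9, 82.7]
ee_rot: [-0.117, 0.993, 0.0, 0.0]
contact_force: [0.2, -0.1, 0.5]
gripper_width: 85.4
```

move_arm([
  [0,0,0,0,0,10,0],
  [0,0,0,0,0,20,0],
  [0,0,0,0,0,30,0],
  [0,0,0,0,0,40,0],
  [0,0,0,0,0,50,0],
  [0,0,0,0,0,60,0],
  [0,0,0,0,0,70,0],
  [0,0,0,0,0,80,0],
  [0,0,0,0,0,90,0],
  [0,0,0,0,0,100,0],
  [0,0,0,0,0,110,0],
  [0,0,0,0,0,120,0],
  [0,0,0,0,0,120,0],
])

```text
clock: 20.65
position: [605.4, -276.9, 82.6]
ee_rot: [0.799, 0.601, 0.0, 0.0]
contact_force: [-0.7, 0.6, -0.3]
gripper_width: 85.4
```

```bash
python3 - <<'E'
from h import *
im,d,st=snap('wrist','w8.png'); show(st); print(yaw(st),st['wrist_torque'])
W=cloud('wrist',d,st)
rect(W,(575,636),(-308,-245),(118,128))
E
```

```text
t 20.65 p [ 605.4 -276.9   82.6] q [7.991e-01 6.012e-01 4.000e-04 2.000e-04] F [-0.7  0.6 -0.3] w 85.4 j [-0.187  0.578 -0.066 -0.    -0.926 -1.665]
73.91567952766788 [0.03555324 0.04008845 0.01793478]
n 12009 c [ 604.9 -276.8] size [44.2 45.5] ang 73.6 mean [ 602.1 -276.   122. ] zmed 121.9
```

move_arm([
  [0,0,0.3,0,0,0,100],
  [0,0,0.3,0,0,0,200],
  [0,0,0.3,0,0,0,200],
  [0,0,0.3,0,0,0,200],
  [0,0,0.27,0,0,-10,200],
  [0,0,0.25,0,0,-20,200],
  [0,0,0.22,0,0,-30,200],
  [0,0,0.2,0,0,-40,200],
  [0,0,0.17,0,0,-50,200],
  [0,0,0.15,0,0,-60,200],
  [0,0,0.12,0,0,-70,200],
  [0,0,0.1,0,0,-80,200],
  [0,0,0.07,0,0,-90,200],
  [0,0,0.05,0,0,-100,200],
  [0,0,0.02,0,0,-110,200],
  [0,0,0,0,0,-120,200],
  [0,0,-0.02,0,0,-130,200],
  [0,0,-0.05,0,0,-140,200],
])

```text
clock: 22.95
position: [605.2, -276.8, 83.1]
ee_rot: [-0.294, 0.956, 0.0, 0.0]
contact_force: [-1.1, 0.2, -0.1]
gripper_width: 43.6
```

move_arm([
  [0,0,-0.03,0,0,-10,200],
  [0,0,-0.05,0,0,-20,200],
  [0,0,-0.08,0,0,-30,200],
  [0,0,-0.1,0,0,-40,200],
  [0,0,-0.13,0,0,-50,200],
  [0,0,-0.15,0,0,-60,200],
  [0,0,-0.18,0,0,-70,200],
  [0,0,-0.2,0,0,-80,200],
  [0,0,-0.23,0,0,-90,200],
  [0,0,-0.25,0,0,-100,200],
  [0,0,-0.28,0,0,-110,200],
  [0,0,-0.31,0,0,-120,200],
  [0,0,-0.35,0,0,-130,200],
  [0,0,-0.38,0,0,-131,200],
])

```text
clock: 24.7
position: [605.1, -276.7, 86.6]
ee_rot: [0.991, -0.133, 0.0, -0.0]
contact_force: [0.1, -0.0, -2.2]
gripper_width: 43.3
```

```bash
python3 - <<'E'
from h import *
im,d,st=snap('wrist','w9.png'); show(st); print(yaw(st),st['wrist_torque'])
W=cloud('wrist',d,st)
rect(W,(575,636),(-308,-245),(123,133))
E
```

```text
t 24.7 p [ 605.1 -276.7   86.6] q [ 9.912e-01 -1.326e-01  0.000e+00 -3.000e-04] F [ 0.1 -0.  -2.2] w 43.3 j [-1.870e-01  5.740e-01 -6.200e-02 -1.000e-03 -9.350e-01  3.063e+00]
-15.244455645722201 [ 0.0050462  -0.01788806  0.02888969]
n 13986 c [ 602.5 -275.8] size [45.5 63.1] ang 75.2 mean [ 606.  -272.8  128.7] zmed 128.7
```

View pics/w9.png

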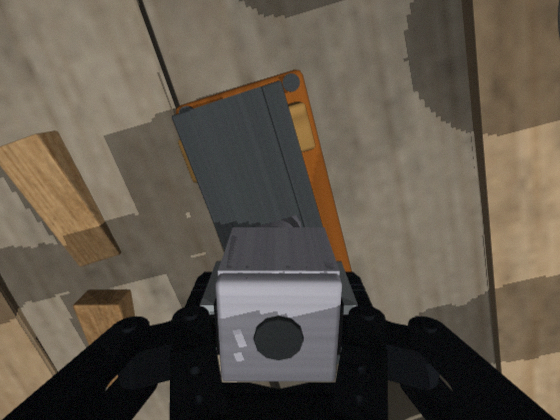

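move_arm([
  [0,0,-0.1,0,0,0,200],
  [0,0,-0.2,0,0,0,200],
  [0,0,-0.3,0,0,0,200],
])

```text
clock: 25.12
position: [605.2, -276.7, 89.1]
ee_rot: [0.991, -0.133, 0.0, -0.0]
contact_force: [0.6, -0.3, -7.5]
gripper_width: 42.9
```

```bash
python3 - <<'E'
from h import *
im,d,st=snap('wrist'); show(st)
W=cloud('wrist',d,st)
rect(W,(575,636),(-308,-245),(123,138))
E
```

```text
t 25.12 p [ 605.2 -276.7   89.1] q [ 9.912e-01 -1.325e-01  1.000e-04 -4.000e-04] F [ 0.6 -0.3 -7.5] w 42.9 j [-1.870e-01  5.710e-01 -6.000e-02 -1.000e-03 -9.400e-01  3.063e+00]
n 14755 c [ 602.3 -275.6] size [45.6 63.2] ang 74.4 mean [ 606.  -272.   131.1] zmed 131.2
```

move_arm([
  [0,0,0.2,0,0,0,200],
  [0,0,0.2,0,0,0,0],
  [0,0,0.2,0,0,0,0],
  [0,0,0.2,0,0,0,0],
  [0,0,0.2,0,0,10,0],
  [0,0,0.2,0,0,20,0],
  [0,0,0.2,0,0,30,0],
  [0,0,0.2,0,0,40,0],
  [0,0,0.2,0,0,50,0],
  [0,0,0.2,0,0,60,0],
  [0,0,0.2,0,0,70,0],
  [0,0,0.2,0,0,80,0],
  [0,0,0.2,0,0,90,0],
  [0,0,0.2,0,0,90,0],
])

```text
clock: 26.92
position: [605.5, -276.9, 88.2]
ee_rot: [-0.608, 0.794, -0.0, 0.0]
contact_force: [-0.7, -1.2, -0.2]
gripper_width: 85.3
```

```bash
python3 - <<'E'
from h import *
im,d,st=snap('wrist','w10.png'); show(st); print(yaw(st))
W=cloud('wrist',d,st)
rect(W,(575,636),(-308,-245),(123,138))
E
```

```text
t 26.93 p [ 605.5 -276.9   88.2] q [-6.083e-01  7.937e-01 -3.000e-04  5.000e-04] F [-0.7 -1.2 -0.2] w 85.3 j [-0.187  0.572 -0.061 -0.    -0.937  1.495]
-105.06101128148549
n 12517 c [ 605.7 -276.8] size [44.3 45.4] ang 74.6 mean [ 608.9 -277.8  128.6] zmed 128.5
```

View pics/w10.png

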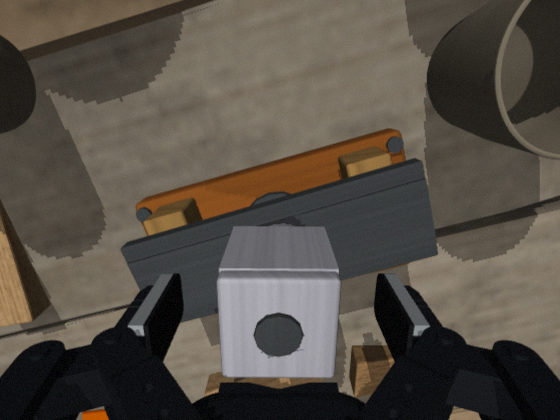

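move_arm([
  [0,0,0.3,0,0,0,100],
  [0,0,0.3,0,0,0,200],
  [0,0,0.3,0,0,0,200],
  [0,0,0.3,0,0,0,200],
  [0,0,0.27,0,0,-10,200],
  [0,0,0.25,0,0,-20,200],
  [0,0,0.22,0,0,-30,200],
  [0,0,0.19,0,0,-40,200],
  [0,0,0.16,0,0,-50,200],
  [0,0,0.13,0,0,-60,200],
  [0,0,0.1,0,0,-70,200],
  [0,0,0.07,0,0,-80,200],
  [0,0,0.04,0,0,-86,200],
  [0,0,-0.1,0,0,-86,200],
  [0,0,-0.3,0,0,-86,200],
])

```text
clock: 28.85
position: [605.2, -276.8, 90.7]
ee_rot: [0.986, -0.167, 0.0, -0.0]
contact_force: [0.3, -0.6, -1.7]
gripper_width: 43.6
```

```bash
python3 - <<'E'
from h import *
im,d,st=snap('wrist','w11.png'); show(st); print(yaw(st))
W=cloud('wrist',d,st)
rect(W,(575,636),(-308,-245),(123,143))
E
```

```text
t 28.85 p [ 605.2 -276.8   90.7] q [ 9.859e-01 -1.673e-01  1.000e-04 -2.000e-04] F [ 0.3 -0.6 -1.7] w 43.6 j [-1.870e-01  5.700e-01 -5.800e-02 -1.000e-03 -9.430e-01  2.992e+00]
-19.266463239896915
n 15963 c [ 602.1 -274.8] size [45.1 64.1] ang 71.0 mean [ 606.4 -270.9  133.8] zmed 134.3
```

move_arm([
  [0,0,-1,0,0,0,200],
  [0,0,-2,0,0,0,200],
  [0,0,-4,0,0,0,200],
  [0,0,-7,0,0,0,200],
  [0,0,-10,0,0,0,200],
  [0,0,-10,0,0,0,200],
])

```text
clock: 29.65
position: [607.0, -277.4, 195.2]
ee_rot: [0.986, -0.167, 0.004, 0.0]
contact_force: [0.4, -0.5, -2.2]
gripper_width: 43.5
```

```bash
python3 - <<'E'
from h import *
im,d,st=snap('top','t2.png'); show(st); print(yaw(st))
W=cloud('top',d,st); np.save('top2.npy',W)
print('w1');rect(W,(540,690),(-120,-30),(9,40))
print('w2');rect(W,(420,520),(-285,-165),(9,40))
print('w3');rect(W,(400,520),(-400,-286),(9,40))
m=(W[...,2]>71)&(W[...,2]<79)&(W[...,0]>380)&(W[...,0]<590)&(W[...,1]>0)&(W[...,1]<370)
P=W[m]
f=m.astype(np.uint8)
# walls: -x wall, +-y walls
for lo,hi in ((400,440),(560,592)):
    Q=P[(P[:,0]>lo)&(P[:,0]<hi)&(P[:,1]>60)&(P[:,1]<310)]
    if len(Q): print('xwall',len(Q),np.percentile(Q[:,0],[2,50,98]).round(1),np.polyfit(Q[:,1],Q[:,0],1))
for lo,hi in ((10,50),(320,365)):
    Q=P[(P[:,1]>lo)&(P[:,1]<hi)&(P[:,0]>440)&(P[:,0]<560)]
    if len(Q): print('ywall',len(Q),np.percentile(Q[:,1],[2,50,98]).round(1),np.polyfit(Q[:,0],Q[:,1],1))
for t in ['box','box_floor','cover_hinge','cover_edge']:
    for q in arm.tip_of(t,'side')[:2]: print(t,q)
C=W[(W[...,2]>90)&(W[...,2]<245)&(W[...,0]>560)&(W[...,0]<640)&(W[...,1]>40)&(W[...,1]<330)]
print(np.percentile(C[:,0],[2,50,98]))
for z in range(90,250,20):
    Q=C[abs(C[:,2]-z)<6]; print(z,len(Q),np.percentile(Q[:,0],[5,50,95]).round() if len(Q) else '')
E
```

```text
t 29.65 p [ 607.  -277.4  195.2] q [ 9.860e-01 -1.665e-01  4.300e-03  3.000e-04] F [ 0.4 -0.5 -2.2] w 43.5 j [-1.870e-01  4.770e-01  6.300e-02  1.000e-03 -1.148e+00  2.993e+00]
-19.17148264478734
w1
few 0
w2
n 345 c [ 466.2 -222.8] size [33.8 82.3] ang 1.0 mean [ 466.8 -216.    15.8] zmed 15.8
w3
n 344 c [ 452.8 -344. ] size [88.2 33.8] ang 74.9 mean [ 454.9 -334.8   15.8] zmed 15.6
xwall 393 [407.4 418.  427. ] [-5.00751654e-02  4.26984161e+02]
xwall 406 [569.3 578.1 586.4] [-5.08924175e-02  5.87466890e+02]
ywall 184 [22.9 29.8 36.8] [0.04728377 6.05287098]
ywall 203 [332.3 339.1 346.6] [6.23242841e-02 3.07991224e+02]
cover_hinge {'uv': [333.9, 267.4], 'score': 0.25}
[577.24729667 585.96817175 593.54348745]
90 38 [577. 581. 589.]
110 79 [578. 584. 590.]
130 74 [577. 584. 590.]
150 74 [577. 586. 591.]
170 81 [578. 586. 591.]
190 85 [578. 586. 591.]
210 93 [579. 587. 592.]
230 99 [578. 587. 592.]
```

View pics/t2.png

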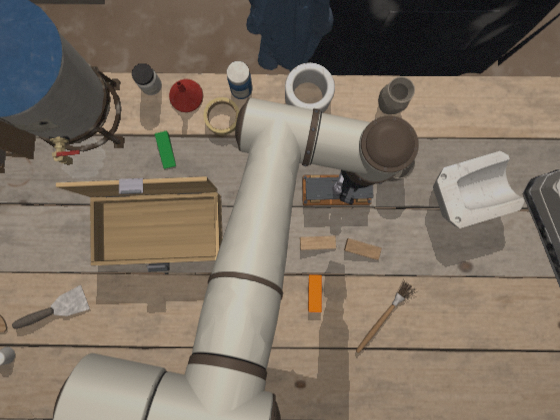

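```bash
cat >> h.py <<'E'
BY=2.9
def box(u,v):
    a=np.radians(BY);return np.array([498+u*np.cos(a)-v*np.sin(a),184.4+u*np.sin(a)+v*np.cos(a)])
E
python3 - <<'E'
from h import *
to([460,-80,200],-60)
p=box(-40,95);print(p)
to([*p,150],-87.1)
E
```

```text
row [-20.11, -13.82, -1.01] [0.0, 0.1, 40.8]
[453.24489641 277.25462133]
row [-32.48, -47.33, 4.03] [0.1, 0.1, 67.9]
```

move_arm([
  [-5,-3.5,-0.5,0,0,10,200],
  [-10,-7,-1,0,0,20,200],
  [-15,-10.5,-1,0,0,30,200],
  [-20.1,-13.8,-1,0,0,40,200],
  [-22.6,-20.5,-1,0,0,47,200],
  [-25,-27.2,-1,0,0,54,200],
  [-27.5,-33.9,0,0,0,60,200],
  [-30,-40.6,0,0,0,67,200],
  [-32.5,-47.3,1,0,0,68,200],
  [-32.5,-47.3,3,0,0,68,200],
  [-32.5,-47.3,4,0,0,68,200],
])

```text
clock: 31.28
position: [452.8, 279.0, 148.5]
ee_rot: [0.726, -0.688, 0.0, 0.001]
contact_force: [-0.4, -0.4, -1.5]
gripper_width: 43.1
```

```bash
python3 - <<'E'
from h import *
im,d,st=snap('wrist','w12.png'); show(st); print(yaw(st))
p=box(-40,95)
to([*p,20],-87.1)
E
```

```text
t 31.27 p [452.8 279.  148.5] q [ 7.256e-01 -6.881e-01  2.000e-04  1.300e-03] F [-0.4 -0.4 -1.5] w 43.1 j [ 0.857  0.307 -0.337  0.    -0.93   0.766]
-86.9618783723181
row [-0.09, -0.17, 12.75] [0.2, -0.2, 0.0]
```

View pics/w12.png

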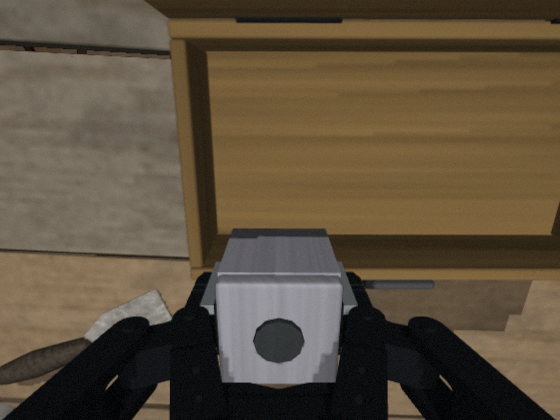

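move_arm([
  [-0.1,-0.2,4,0,0,0,200],
  [-0.1,-0.2,8,0,0,0,200],
  [-0.1,-0.2,11,0,0,0,200],
  [-0.1,-0.2,12.9,0,0,0,200],
  [-0.1,-0.2,12.9,0,0,0,200],
])

```text
clock: 31.95
position: [455.2, 275.8, 20.7]
ee_rot: [0.724, -0.69, 0.0, 0.002]
contact_force: [0.3, 0.1, -1.7]
gripper_width: 43.8
```

```bash
python3 - <<'E'
from h import *
show()
E
```

```text
t 31.95 p [455.2 275.8  20.7] q [ 7.238e-01 -6.900e-01  3.000e-04  1.800e-03] F [ 0.3  0.1 -1.7] w 43.8 j [ 0.85   0.483 -0.465  0.001 -0.627  0.768]
```

move_arm([
  [0,0,0.2,0,0,0,200],
  [0,0,0.2,0,0,0,80],
  [0,0,0.2,0,0,0,80],
  [0,0,0.2,0,0,0,80],
  [0,0,-4,0,0,0,80],
  [0,0,-9,0,0,0,80],
  [0,0,-15,0,0,0,0],
  [0,0,-18,0,0,0,0],
])

```text
clock: 32.95
position: [457.0, 278.7, 207.6]
ee_rot: [0.724, -0.689, 0.001, -0.005]
contact_force: [0.1, 1.2, -1.0]
gripper_width: 85.2
```

```bash
python3 - <<'E'
from h import *
im,d,st=snap('top','t3.png'); show(st); print(yaw(st))
W=cloud('top',d,st); np.save('top3.npy',W)
print('bar');P,r=rect(W,(540,670),(-380,-160),(54,66))
x=cv2.boxPoints(r);print(x.round(1).tolist())
print('stud');rect(W,(570,650),(-310,-240),(90,110))
print('nut');rect(W,(400,570),(200,330),(50,70))
print('w1');rect(W,(540,690),(-120,-30),(9,40))
print('w2');rect(W,(420,520),(-285,-165),(9,40))
print('w3');rect(W,(400,520),(-400,-286),(9,40))
# wrist cloud of what lies behind? 
im,d,st=snap('wrist','w13.png')
E
```

```text
t 32.95 p [457.  278.7 207.6] q [ 7.244e-01 -6.893e-01  6.000e-04 -4.900e-03] F [ 0.1  1.2 -1. ] w 85.2 j [ 0.852  0.247 -0.256  0.002 -1.058  0.768]
-87.15576510142633
bar
n 1271 c [ 606.  -277.9] size [ 59.1 168.3] ang 0.4 mean [ 606.1 -277.    60.3] zmed 60.4
[[575.9000244140625, -193.89999389648438], [577.0, -362.20001220703125], [636.0999755859375, -361.79998779296875], [635.0, -193.5]]
stud
n 124 c [ 607.6 -277.9] size [27.7 29.6] ang 45.3 mean [ 607.2 -277.6   97.4] zmed 97.9
nut
n 255 c [483.6 264.8] size [175.9 112.1] ang 5.1 mean [466.3 271.9  59.7] zmed 60.0
w1
n 341 c [628.1 -69. ] size [34.  92.3] ang 86.0 mean [617.7 -68.4  15.8] zmed 15.4
w2
n 340 c [ 466.4 -226.9] size [33.9 90.5] ang 1.3 mean [ 467.  -216.5   15.6] zmed 15.2
w3
n 348 c [ 453.4 -341. ] size [81.7 33.8] ang 74.7 mean [ 455.1 -335.1   15.7] zmed 15.8
```

View pics/t3.png

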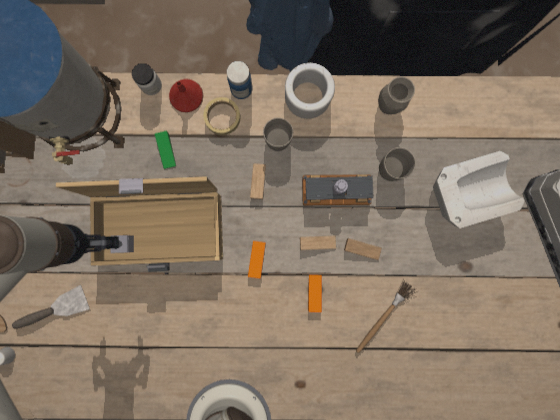

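View pics/w13.png

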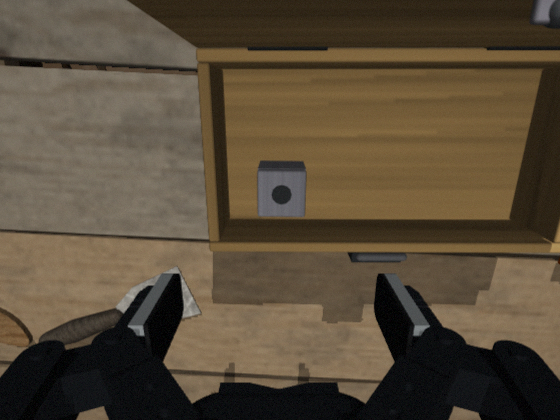

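```bash
python3 - <<'E'
from h import *
to([465,-60,205],-150)
to([606.2,-277.6,150],-179.6)
E
```

```text
row [33.93, 0.97, 0.03] [-0.3, 0.7, 62.9]
row [56.41, -11.99, 5.48] [-0.1, 0.8, 92.5]
```

move_arm([
  [6,0.2,0,0,0,10,0],
  [12,0.4,0,0,0,20,0],
  [18,0.6,0,0,0,30,0],
  [24,0.8,0,0,0,40,0],
  [30,1,0,0,0,50,0],
  [36,1,0,0,0,60,0],
  [41,-2,0,0,0.5,70,0],
  [46,-5,1,0,0.8,80,0],
  [51,-8,2,0,0.8,90,0],
  [56.4,-12,4,0,0.8,92.5,0],
  [56.4,-12,5.5,0,0.8,92.5,0],
  [56.4,-12,5.5,0,0.8,92.5,0],
])

```text
clock: 34.55
position: [601.6, -279.4, 144.3]
ee_rot: [-0.002, 1.0, -0.004, -0.006]
contact_force: [0.7, 0.5, -0.2]
gripper_width: 85.5
```

```bash
python3 - <<'E'
from h import *
im,d,st=snap('wrist','w14.png'); show(st); print(yaw(st))
W=cloud('wrist',d,st)
print('bar');P,r=rect(W,(560,655),(-365,-190),(55,65))
print('stud');rect(W,(570,650),(-310,-240),(90,110))
to([606.2,-277.6,38],-179.6)
E
```

```text
t 34.55 p [ 601.6 -279.4  144.3] q [-0.0023  1.     -0.0036 -0.0064] F [ 0.7  0.5 -0.2] w 85.5 j [-0.187  0.519 -0.004  0.011 -1.059  0.186]
-179.73709390259293
bar
n 14726 c [ 604.2 -276.8] size [ 56.2 170.7] ang 1.9 mean [ 604.5 -289.8   59.8] zmed 59.8
stud
n 1809 c [ 604.8 -277.3] size [30.5 29.8] ang 80.7 mean [ 605.2 -278.4   96.8] zmed 97.5
row [-0.51, 0.23, 10.81] [-0.5, -0.6, -0.1]
```

View pics/w14.png

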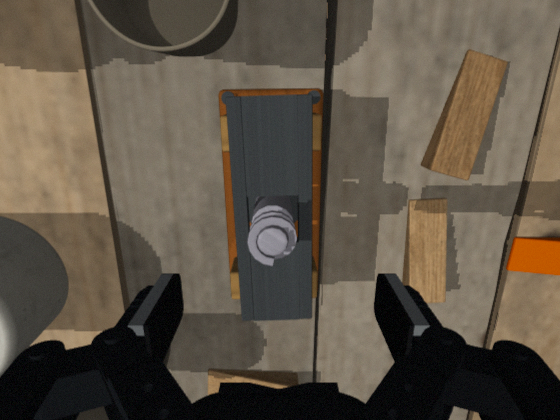

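move_arm([
  [-0.4,0.2,3,-0.5,-0.6,-1,0],
  [-0.4,0.2,6,-0.5,-0.6,-1,0],
  [-0.4,0.2,9,-0.5,-0.6,-1,0],
  [-0.4,0.2,10.8,-0.5,-0.6,-1,0],
  [-0.4,0.2,10.8,-0.5,-0.6,-1,0],
  [-0.4,0.2,10.8,-0.5,-0.6,-1,80],
  [-0.4,0.2,10.8,-0.5,-0.6,-1,180],
  [-0.4,0.2,10.8,-0.5,-0.6,-1,180],
  [-0.4,0.2,10.8,-0.5,-0.6,-1,180],
])

```text
clock: 35.72
position: [607.3, -278.8, 41.0]
ee_rot: [-0.012, 1.0, -0.001, 0.002]
contact_force: [-0.1, 1.7, 6.8]
gripper_width: 54.5
```

```bash
python3 - <<'E'
from h import *
im,d,st=snap('wrist','w15.png'); show(st); print(yaw(st))
E
```

```text
t 35.73 p [ 607.3 -278.8   41. ] q [-1.180e-02  9.999e-01 -5.000e-04  2.400e-03] F [-0.1  1.7  6.8] w 54.5 j [-0.189  0.627 -0.097  0.    -0.842  0.213]
-178.64580245107115
```

View pics/w15.png

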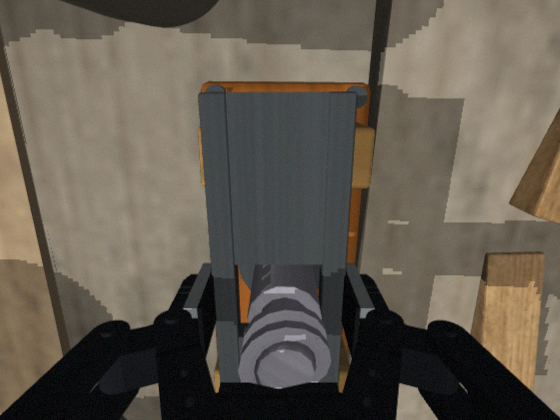

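move_arm([
  [0,0,-1,0,0,0,180],
  [0,0,-2,0,0,0,180],
  [0,0,-3.5,0,0,0,180],
  [0,0,-5,0,0,0,180],
  [0,0,-7,0,0,0,180],
  [0,0,-10,0,0,0,180],
  [0,0,-13,0,0,0,180],
  [0,0,-15,0,0,0,180],
  [0,0,-15,0,0,0,180],
])

```text
clock: 36.9
position: [607.1, -278.9, 191.9]
ee_rot: [-0.012, 1.0, -0.001, 0.004]
contact_force: [0.3, 1.0, -4.2]
gripper_width: 54.8
```

```bash
python3 - <<'E'
from h import *
im,d,st=snap('wrist','w16.png'); show(st); print(yaw(st))
to([460,-60,190],-178.6)
p=box(-8,-60); print(p)
to([*p,130],-177.1)
E
```

```text
t 36.9 p [ 607.1 -278.9  191.9] q [-1.160e-02  9.999e-01 -7.000e-04  3.900e-03] F [ 0.3  1.  -4.2] w 54.8 j [-0.189  0.481  0.061 -0.    -1.143  0.212]
-178.67377634815014
row [14.12, 22.17, -0.08] [0.0, 0.3, -0.1]
[493.04582155 124.07209505]
row [10.42, 40.5, 5.94] [-0.0, 0.3, -1.6]
```

View pics/w16.png

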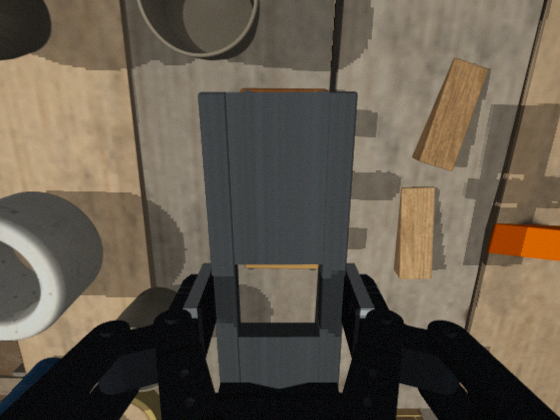

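move_arm([
  [3,5,0,0,0.3,0,180],
  [6,10,0,0,0.3,0,180],
  [9,15,0,0,0.3,0,180],
  [12,20,0,0,0.3,0,180],
  [13,25,0,0,0.3,0,180],
  [12.5,30,0,0,0.3,-1,180],
  [11.5,35,2,0,0.3,-1.6,180],
  [10.4,40.6,4,0,0.3,-1.6,180],
  [10.4,40.6,6,0,0.3,-1.6,180],
  [10.4,40.6,6,0,0.3,-1.6,180],
])

```text
clock: 38.2
position: [490.8, 124.4, 126.1]
ee_rot: [-0.026, 1.0, -0.002, -0.004]
contact_force: [-0.1, -0.4, -3.1]
gripper_width: 54.5
```

```bash
python3 - <<'E'
from h import *
im,d,st=snap('wrist','w17.png'); show(st); print(yaw(st))
p=box(-8,-58); print(p)
to([*p,14],-177.1)
E
```

```text
t 38.2 p [490.8 124.4 126.1] q [-0.0258  0.9997 -0.0016 -0.0044] F [-0.1 -0.4 -3.1] w 54.5 j [ 0.568  0.297 -0.419 -0.003 -0.864 -0.515]
-177.0462548135405
[492.94463567 126.06953376]
row [-0.18, 0.19, 11.34] [-0.1, -0.3, 0.0]
```

View pics/w17.png

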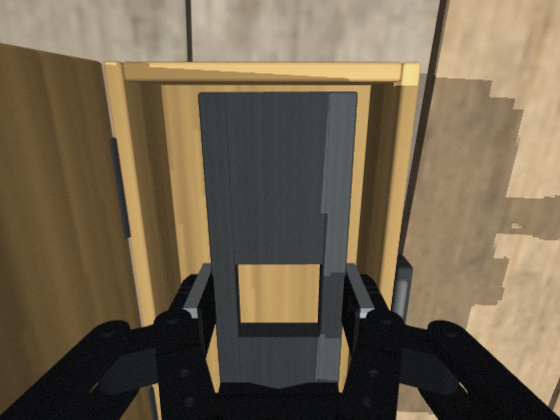

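move_arm([
  [-0.2,0.2,3,0,-0.3,0,180],
  [-0.2,0.2,6,0,-0.3,0,180],
  [-0.2,0.2,9,0,-0.3,0,180],
  [-0.2,0.2,10.5,0,-0.3,0,180],
  [-0.2,0.2,11.1,0,-0.3,0,180],
  [-0.2,0.2,11.1,0,-0.3,0,180],
])

```text
clock: 39.0
position: [495.1, 127.1, 18.2]
ee_rot: [-0.025, 1.0, 0.0, 0.002]
contact_force: [-0.6, 0.2, -2.7]
gripper_width: 54.7
```

```bash
python3 - <<'E'
from h import *
show()
E
```

```text
t 39.0 p [495.1 127.1  18.2] q [-2.540e-02  9.997e-01  2.000e-04  1.800e-03] F [-0.6  0.2 -2.7] w 54.7 j [ 0.57   0.459 -0.525  0.003 -0.583 -0.522]
```

move_arm([
  [0,0,0.4,0,0,0,180],
  [0,0,0.4,0,0,0,30],
  [0,0,0.4,0,0,0,30],
  [0,0,0.4,0,0,0,30],
  [0,0,-4,0,0,0,30],
  [0,0,-9,0,0,0,30],
  [0,0,-15,0,0,0,0],
  [0,0,-19,0,0,0,0],
])

```text
clock: 40.0
position: [494.7, 127.2, 211.0]
ee_rot: [-0.026, 1.0, 0.001, 0.003]
contact_force: [0.8, 1.5, -0.8]
gripper_width: 85.4
```

```bash
python3 - <<'E'
from h import *
im,d,st=snap('wrist','w18.png'); show(st); print(yaw(st))
im,d,st=snap('top','t4.png')
W=cloud('top',d,st); np.save('top4.npy',W)
def wed(xr,yr):
    P,r=rect(W,xr,yr,(4,40))
    # fit plane
    A=np.c_[P[:,:2]-P[:,:2].mean(0),np.ones(len(P))]
    print('plane',np.round(np.linalg.lstsq(A,P[:,2],rcond=None)[0],3))
print('w1');wed((540,690),(-120,-30))
print('w2');wed((420,520),(-285,-165))
print('w3');wed((400,520),(-400,-286))
E
```

```text
t 40.0 p [494.7 127.2 211. ] q [-2.560e-02  9.997e-01  9.000e-04  3.200e-03] F [ 0.8  1.5 -0.8] w 85.4 j [ 0.571  0.204 -0.305  0.002 -1.056 -0.521]
-177.06097090234744
w1
n 474 c [614.6 -74.2] size [ 85.8 148.1] ang 89.3 mean [626.9 -69.7  13.1] zmed 12.7
plane [-0.133  0.049 13.082]
w2
n 457 c [ 473.4 -226.4] size [110.3  94.6] ang 83.4 mean [ 467.7 -225.6   13.6] zmed 13.6
plane [-0.057  0.159 13.584]
w3
n 477 c [ 460.2 -344.2] size [119.3 102.8] ang 2.2 mean [ 453.8 -344.5   13.2] zmed 13.1
plane [1.100e-02 1.590e-01 1.317e+01]
```

View pics/w18.png

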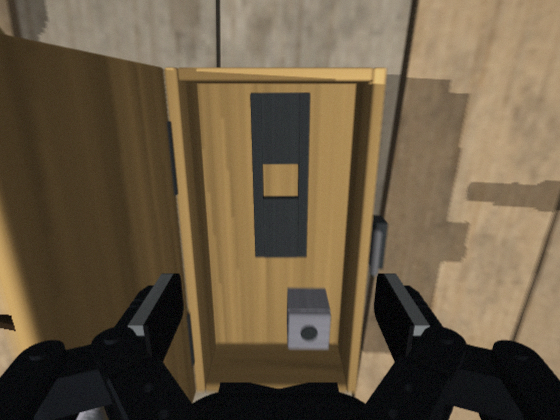

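View pics/t4.png

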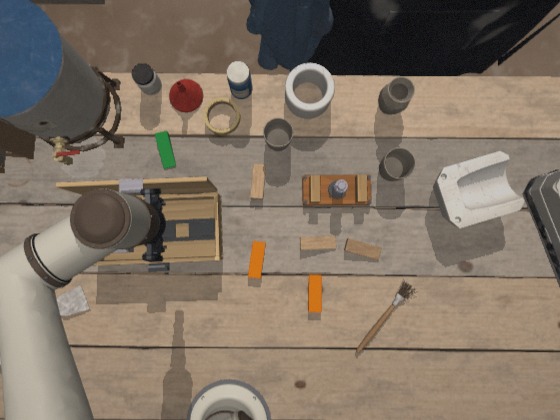

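```bash
python3 - <<'E'
from h import *
to([490,-20,205],130)
to([618.5,-68.3,140],86)
E
```

```text
row [1.45, -14.77, 0.74] [0.6, 0.6, 53.0]
row [-11.04, -20.29, 7.39] [0.9, 0.4, 97.0]
```

move_arm([
  [0.5,-5,0,0,0,10,0],
  [1,-10,0,0,0,20,0],
  [1.4,-15,0.5,0,0,30,0],
  [-3,-17,0.5,0,0,40,0],
  [-7,-19,1,0,0,50,0],
  [-11,-20.3,2,0,0,60,0],
  [-11,-20.3,4,0.4,0.2,70,0],
  [-11,-20.3,6,0.6,0.3,80,0],
  [-11,-20.3,7.4,0.9,0.4,90,0],
  [-11,-20.3,7.4,0.9,0.4,97,0],
  [-11,-20.3,7.4,0.9,0.4,97,0],
])

```text
clock: 41.48
position: [613.9, -70.2, 132.8]
ee_rot: [0.731, 0.682, -0.007, -0.003]
contact_force: [-0.4, -0.0, -0.2]
gripper_width: 85.5
```

```bash
cat >> h.py <<'E'
def wedge(W,c,rad=75):
    "fit wedge near c: segment z 4..30 near c, return centre, length dir toward thick"
    m=(np.hypot(W[...,0]-c[0],W[...,1]-c[1])<rad)&(W[...,2]>4.5)&(W[...,2]<30)
    n,l,s,cc=cv2.connectedComponentsWithStats(m.astype(np.uint8))
    k=1+np.argmax(s[1:,4]); P=W[l==k]
    r=cv2.minAreaRect(P[:,:2].astype(np.float32)); 
    a=np.radians(r[2]); ax=np.array([np.cos(a),np.sin(a)]); L,wd=r[1]
    if L<wd: ax=np.array([-ax[1],ax[0]]); L,wd=wd,L
    A=np.c_[P[:,:2]-r[0],np.ones(len(P))]; g=np.linalg.lstsq(A,P[:,2],rcond=None)[0]
    if g[:2]@ax<0: ax=-ax
    print('wedge c',np.round(r[0],1),'L',round(L,1),round(wd,1),'thickdir',np.round(np.degrees(np.arctan2(ax[1],ax[0])),1),'slope',round(float(np.hypot(*g[:2])),3),'z0',round(g[2],1),'n',len(P))
    return np.array(r[0]),ax
E
python3 - <<'E'
from h import *
im,d,st=snap('wrist','w19.png'); show(st); print(yaw(st))
W=cloud('wrist',d,st)
c,ax=wedge(W,(626,-69))
to([*(c+10*ax),2],86)
E
```

```text
t 41.48 p [613.9 -70.2 132.8] q [ 0.7314  0.6819 -0.0068 -0.0026] F [-0.4 -0.  -0.2] w 85.5 j [ 0.149  0.461 -0.134  0.004 -0.99  -1.792]
85.99443109490204
wedge c [625.9 -67.7] L 93.3 34.0 thickdir 176.0 slope 0.172 z0 12.9 n 4159
row [0.41, 0.32, 13.12] [-0.7, 0.4, 0.0]
```

View pics/w19.png

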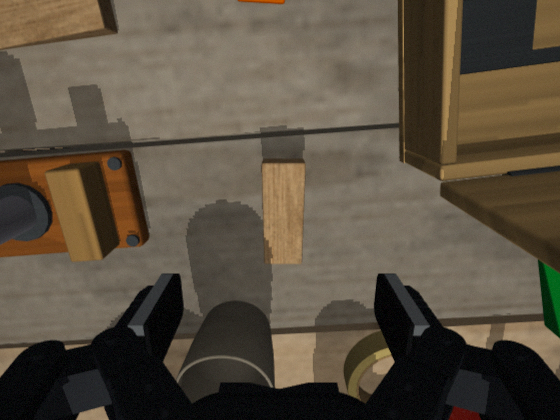

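move_arm([
  [0.35,0.4,4,-0.7,0.4,0,0],
  [0.35,0.4,8,-0.7,0.4,0,0],
  [0.35,0.4,11,-0.7,0.4,0,0],
  [0.35,0.4,13.1,-0.7,0.4,0,0],
  [0.35,0.4,13.1,-0.7,0.4,0,60],
  [0.35,0.4,13.1,-0.7,0.4,0,120],
  [0.35,0.4,13.1,-0.7,0.4,0,220],
  [0.35,0.4,13.1,-0.7,0.4,0,220],
  [0.35,0.4,13.1,-0.7,0.4,0,220],
])

```text
clock: 42.65
position: [618.4, -67.5, 4.6]
ee_rot: [0.732, 0.682, 0.002, 0.001]
contact_force: [-0.0, 1.2, 5.3]
gripper_width: 32.2
```

```bash
python3 - <<'E'
from h import *
im,d,st=snap('wrist','w20.png'); show(st); print(yaw(st))
E
```

```text
t 42.65 p [618.4 -67.5   4.6] q [0.7316 0.6817 0.0019 0.0011] F [-0.   1.2  5.3] w 32.2 j [ 0.151  0.614 -0.248 -0.    -0.705 -1.792]
85.95866622259526
```

View pics/w20.png

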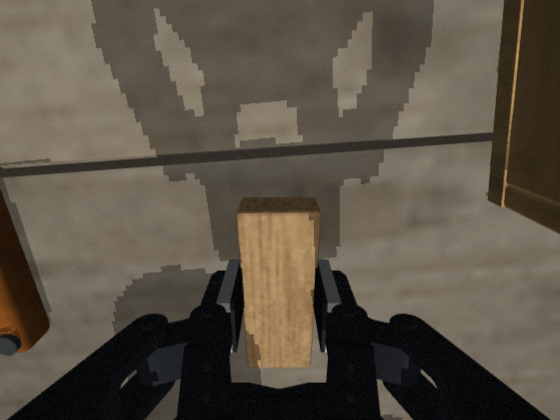

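move_arm([
  [0,0,-2,0,0,0,220],
  [0,0,-6,0,0,0,220],
  [0,0,-11,0,0,0,220],
  [0,0,-16,0,0,0,220],
  [0,0,-19,0,0,0,220],
  [0,0,-19,0,0,0,220],
])

```text
clock: 43.45
position: [618.2, -67.7, 196.0]
ee_rot: [0.732, 0.682, 0.003, 0.002]
contact_force: [0.5, -0.3, -1.4]
gripper_width: 31.9
```

```bash
python3 - <<'E'
from h import *
show()
to([480,-50,195],130)
p=box(-31,-100);print(p)
to([*p,130],-177.1)
E
```

```text
t 43.45 p [618.2 -67.7 196. ] q [0.7318 0.6815 0.0033 0.0019] F [ 0.5 -0.3 -1.4] w 31.9 j [ 1.510e-01  4.010e-01 -5.800e-02 -1.000e-03 -1.104e+00 -1.792e+00]
row [0.78, -13.91, 0.0] [0.4, 0.0, -44.1]
[472.09899393  82.95968314]
row [13.97, -15.69, 6.52] [0.4, 0.3, -97.0]
```

move_arm([
  [0.3,-5,0,0,0,-10,220],
  [0.6,-10,0,0,0,-20,220],
  [0.8,-14,0,0,0,-30,220],
  [4,-15,0,0,0,-40,220],
  [8,-15.5,0,0,0,-50,220],
  [12,-15.7,1,0,0,-60,220],
  [14,-15.7,3,0.2,0,-70,220],
  [14,-15.7,5,0.3,0.2,-80,220],
  [14,-15.7,6.5,0.4,0.3,-90,220],
  [14,-15.7,6.5,0.4,0.3,-97,220],
  [14,-15.7,6.5,0.4,0.3,-97,220],
])

```text
clock: 44.82
position: [469.4, 82.7, 126.5]
ee_rot: [-0.025, 1.0, -0.001, -0.005]
contact_force: [0.2, -0.4, 0.1]
gripper_width: 31.9
```

```bash
python3 - <<'E'
from h import *
im,d,st=snap('wrist','w21.png'); show(st); print(yaw(st))
to([*box(-31,-100),26],-177.1)
E
```

```text
t 44.83 p [469.4  82.7 126.5] q [-2.460e-02  9.997e-01 -5.000e-04 -4.700e-03] F [ 0.2 -0.4  0.1] w 31.9 j [ 0.514  0.25  -0.486 -0.005 -0.844 -0.462]
-177.17893414789324
row [-0.33, 0.01, 10.09] [-0.0, -0.5, -0.1]
```

View pics/w21.png

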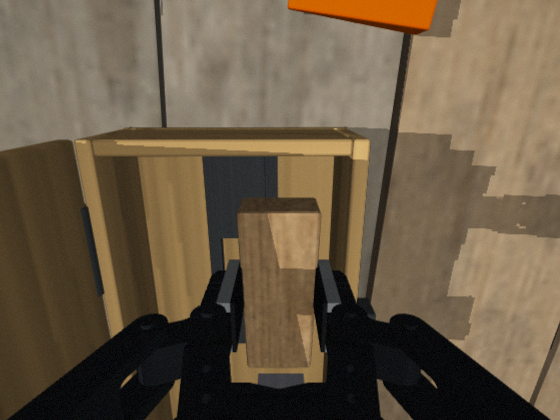

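move_arm([
  [-0.3,0,3,0,-0.5,0,220],
  [-0.3,0,6,0,-0.5,0,220],
  [-0.3,0,9,0,-0.5,0,220],
  [-0.3,0,10,0,-0.5,0,220],
  [-0.3,0,10,0,-0.5,0,220],
  [-0.3,0,10,0,-0.5,0,120],
  [-0.3,0,10,0,-0.5,0,120],
  [-0.3,0,8,0,-0.5,0,120],
  [-0.3,0,5,0,-0.5,0,120],
  [-0.3,0,0,0,-0.5,0,100],
  [-0.3,0,-6,0,-0.5,0,0],
  [-0.3,0,-8,0,-0.5,0,0],
])

```text
clock: 46.38
position: [474.7, 83.6, 211.8]
ee_rot: [-0.025, 1.0, 0.002, 0.004]
contact_force: [0.5, -1.4, -0.1]
gripper_width: 84.5
```

```bash
python3 - <<'E'
from h import *
im,d,st=snap('wrist','w22.png'); show(st); print(yaw(st))
im,d,st2=snap('top','t5.png')
W=cloud('top',d,st2)
c,ax=wedge(W,(466,-228)); wedge(W,(453,-345))
to([*(c+10*ax),140],-179)
to([*(c+10*ax),140],1)
E
```

```text
t 46.38 p [474.7  83.6 211.8] q [-0.0254  0.9997  0.0015  0.0039] F [ 0.5 -1.4 -0.1] w 84.5 j [ 5.130e-01  1.530e-01 -3.670e-01  1.000e-03 -1.043e+00 -4.630e-01]
-177.0882943441008
wedge c [ 467.3 -228.6] L 94.1 33.9 thickdir 92.9 slope 0.175 z0 13.4 n 445
wedge c [ 452.1 -347. ] L 95.5 39.3 thickdir 72.2 slope 0.165 z0 13.2 n 451
row [2.35, -30.16, 6.96] [0.2, 0.4, 1.9]
row [2.35, -30.16, 6.96] [-0.6, 0.3, -178.1]
```

View pics/w22.png

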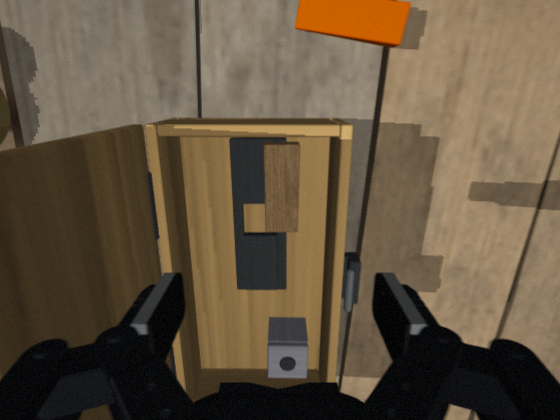

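View pics/t5.png

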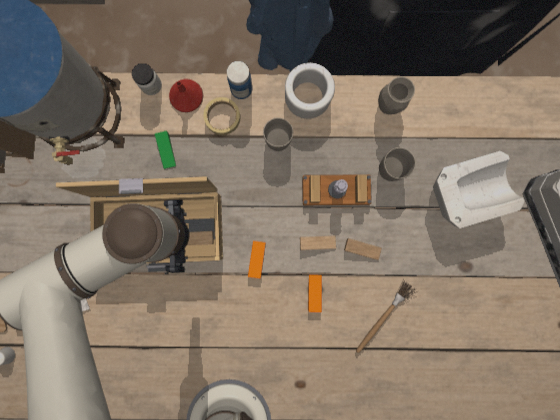

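move_arm([
  [0,-5,0,0,0,0,0],
  [0,-10,0,0,0,0,0],
  [0.5,-16,0,0,0,0,0],
  [1,-22,0,0,0,1,0],
  [2,-27,2,0,0.4,1.5,0],
  [2.3,-30.1,5,0.2,0.4,1.5,0],
  [2.3,-30.1,7,0.2,0.4,1.5,0],
  [2.3,-30.1,7,0.2,0.4,1.5,0],
])

```text
clock: 47.48
position: [463.7, -218.4, 134.7]
ee_rot: [-0.012, 1.0, -0.001, -0.006]
contact_force: [0.3, 0.5, 0.5]
gripper_width: 85.5
```

```bash
python3 - <<'E'
from h import *
im,d,st=snap('wrist','w23.png'); show(st); print(yaw(st))
W=cloud('wrist',d,st)
c,ax=wedge(W,(466,-228),65)
c=(c+[467,-228.6])/2; print(c)
to([*(c+10*ax),1],-178)
E
```

```text
t 47.48 p [ 463.7 -218.4  134.7] q [-1.150e-02  9.999e-01 -8.000e-04 -6.200e-03] F [0.3 0.5 0.5] w 85.5 j [-0.121  0.296 -0.395  0.004 -0.891  0.142]
-178.68034904018643
wedge c [ 464.9 -228.3] L 94.9 34.1 thickdir 92.9 slope 0.188 z0 12.9 n 4676
[ 465.95942688 -228.43591766]
row [-0.16, 0.03, 13.52] [-0.1, -0.5, -0.6]
```

View pics/w23.png

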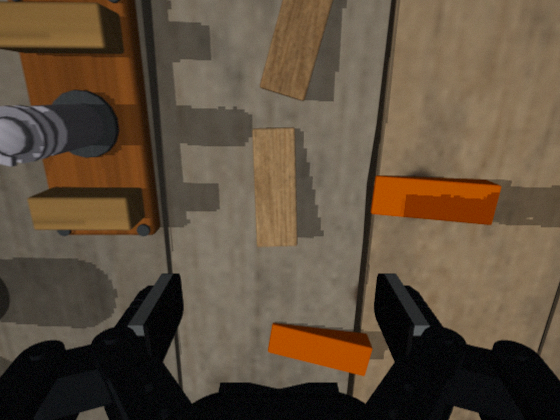

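move_arm([
  [-0.2,0,4,0,-0.5,-1.5,0],
  [-0.2,0,8,0,-0.5,-1.5,0],
  [-0.2,0,11,0,-0.5,-1.5,0],
  [-0.2,0,13.4,0,-0.5,-1.5,0],
  [-0.2,0,13.4,0,-0.5,-1.5,60],
  [-0.2,0,13.4,0,-0.5,-1.5,120],
  [-0.2,0,13.4,0,-0.5,-1.5,220],
  [-0.2,0,13.4,0,-0.5,-1.5,220],
  [-0.2,0,13.4,0,-0.5,-1.5,220],
])

```text
clock: 48.65
position: [469.1, -219.0, 5.5]
ee_rot: [-0.026, 1.0, -0.002, 0.004]
contact_force: [-0.4, 1.7, 5.2]
gripper_width: 31.9
```

move_arm([
  [0,0,-2,0,0,0,220],
  [0,0,-6,0,0,0,220],
  [0,0,-11,0,0,0,220],
  [0,0,-16,0,0,0,220],
  [0,0,-19,0,0,0,220],
  [0,0,-19,0,0,0,220],
])

```text
clock: 49.4
position: [468.4, -218.6, 197.1]
ee_rot: [-0.026, 1.0, -0.002, 0.006]
contact_force: [-0.3, 0.4, -1.1]
gripper_width: 32.2
```

```bash
python3 - <<'E'
from h import *
im,d,st=snap('wrist','w24.png'); show(st); print(yaw(st))
p=box(-8,22);print(p)
to([*p,130],-177.1)
E
```

```text
t 49.4 p [ 468.4 -218.6  197.1] q [-0.0255  0.9997 -0.0023  0.0056] F [-0.3  0.4 -1.1] w 32.2 j [-0.121  0.225 -0.316  0.003 -1.019  0.17 ]
-177.0729874391151
[488.89720046 205.96708234]
row [-4.27, 42.28, 6.38] [-0.2, 0.4, -0.0]
```

View pics/w24.png

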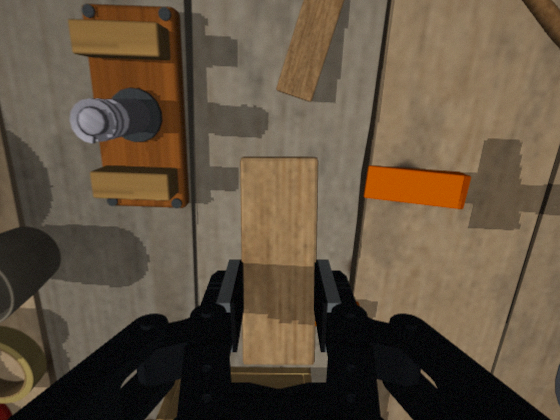

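move_arm([
  [-0.5,6,0,0,0,0,220],
  [-1,12,0,0,0,0,220],
  [-1.5,18,0,0,0,0,220],
  [-2,24,0,0,0,0,220],
  [-3,30,0,0,0,0,220],
  [-4,36,1,0,0.2,0,220],
  [-4.3,42.3,3,-0.2,0.4,0,220],
  [-4.3,42.3,6.4,-0.2,0.4,0,220],
  [-4.3,42.3,6.4,-0.2,0.4,0,220],
])

```text
clock: 50.58
position: [485.9, 205.0, 124.6]
ee_rot: [-0.026, 1.0, -0.003, -0.006]
contact_force: [-0.2, -0.1, -0.0]
gripper_width: 32.1
```

```bash
python3 - <<'E'
from h import *
show()
to([*box(-8,22),26],-177.1)
E
```

```text
t 50.58 p [485.9 205.  124.6] q [-0.0258  0.9996 -0.0027 -0.0057] F [-0.2 -0.1 -0. ] w 32.1 j [ 0.705  0.333 -0.368 -0.004 -0.883 -0.651]
row [-0.42, 0.14, 9.85] [-0.3, -0.7, 0.1]
```

move_arm([
  [-0.4,0.1,3,-0.3,-0.7,0,220],
  [-0.4,0.1,6,-0.3,-0.7,0,220],
  [-0.4,0.1,9,-0.3,-0.7,0,220],
  [-0.4,0.1,9.9,-0.3,-0.7,0,220],
  [-0.4,0.1,9.9,-0.3,-0.7,0,220],
  [-0.4,0.1,9.9,-0.3,-0.7,0,100],
  [-0.4,0.1,9.9,-0.3,-0.7,0,100],
  [-0.4,0.1,8,-0.3,-0.7,0,100],
  [-0.4,0.1,5,-0.3,-0.7,0,100],
  [-0.4,0.1,0,-0.3,-0.7,0,100],
  [-0.4,0.1,-6,-0.3,-0.7,0,0],
  [-0.4,0.1,-8,-0.3,-0.7,0,0],
])

```text
clock: 52.08
position: [494.5, 208.3, 213.8]
ee_rot: [-0.026, 1.0, 0.005, 0.008]
contact_force: [-0.1, 0.3, -0.2]
gripper_width: 84.8
```

```bash
python3 - <<'E'
from h import *
im,d,st=snap('wrist','w25.png'); show(st); print(yaw(st))
im,d,st2=snap('top','t6.png')
W=cloud('top',d,st2)
c,ax=wedge(W,(453,-345))
to([*(c+10*ax),140],162.2)
E
```

```text
t 52.08 p [494.5 208.3 213.8] q [-0.0258  0.9996  0.0053  0.0084] F [-0.1  0.3 -0.2] w 84.8 j [ 0.702  0.239 -0.251  0.002 -1.061 -0.652]
-177.05116196233197
wedge c [ 452.9 -347.2] L 94.6 35.9 thickdir 75.0 slope 0.17 z0 13.2 n 439
row [6.78, -54.37, 6.59] [0.7, 0.8, 20.7]
```

View pics/w25.png

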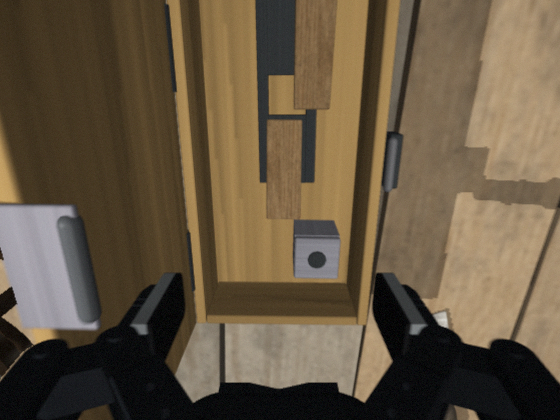

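View pics/t6.png

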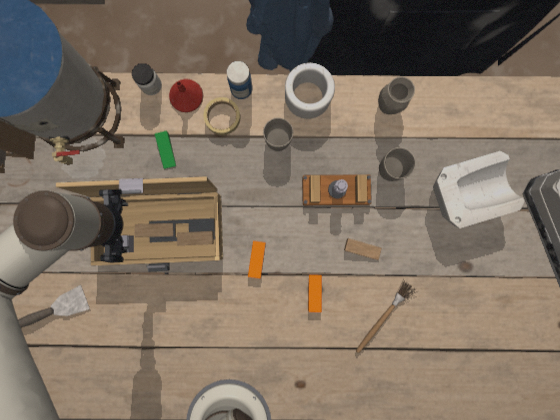

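```bash
python3 - <<'E'
from h import *
to([455.2,-337.3,140],165)
E
```

```text
row [6.8, -54.35, 6.59] [0.7, 0.8, 17.9]
```

move_arm([
  [1,-6,0,0,0,0,0],
  [2,-12,0,0,0,0,0],
  [3,-18,0,0,0,0,0],
  [3.8,-24,0,0,0,0,0],
  [4.5,-30,0,0,0,0,0],
  [5,-36,0,0,0,5,0],
  [5.5,-42,1,0.3,0.4,10,0],
  [6.2,-48,2,0.7,0.8,15,0],
  [6.8,-54.3,4,0.7,0.8,18,0],
  [6.8,-54.3,6.6,0.7,0.8,18,0],
  [6.8,-54.3,6.6,0.7,0.8,18,0],
])

```text
clock: 53.55
position: [450.6, -337.8, 135.4]
ee_rot: [0.132, 0.991, -0.002, -0.007]
contact_force: [-0.2, 0.3, 0.9]
gripper_width: 85.1
```

```bash
python3 - <<'E'
from h import *
im,d,st=snap('wrist','w26.png'); show(st); print(yaw(st))
W=cloud('wrist',d,st)
c,ax=wedge(W,(453,-346),65)
c=(c+[452.7,-347])/2; print(c)
to([*(c+10*ax),1],165)
E
```

```text
t 53.55 p [ 450.6 -337.8  135.4] q [ 0.1323  0.9912 -0.0016 -0.0066] F [-0.2  0.3  0.9] w 85.1 j [-0.352  0.373 -0.274  0.007 -0.936  0.082]
164.78802146381366
wedge c [ 449.3 -346.5] L 93.8 34.1 thickdir 75.0 slope 0.188 z0 12.9 n 4578
[ 450.99230347 -346.75813293]
row [-0.25, 0.19, 13.64] [-0.3, -0.5, -0.1]
```

View pics/w26.png

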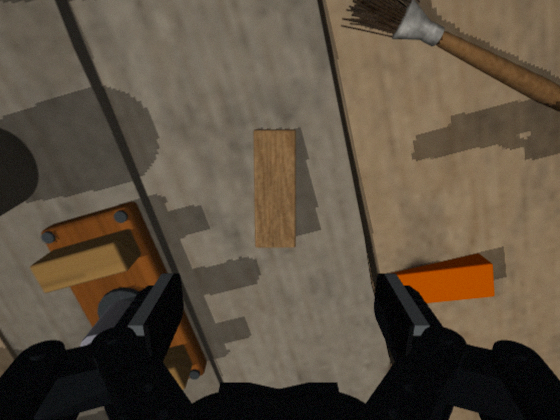

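move_arm([
  [-0.25,0.2,4,-0.3,-0.5,0,0],
  [-0.25,0.2,8,-0.3,-0.5,0,0],
  [-0.25,0.2,11,-0.3,-0.5,0,0],
  [-0.25,0.2,13.5,-0.3,-0.5,0,0],
  [-0.25,0.2,13.5,-0.3,-0.5,0,60],
  [-0.25,0.2,13.5,-0.3,-0.5,0,120],
  [-0.25,0.2,13.5,-0.3,-0.5,0,220],
  [-0.25,0.2,13.5,-0.3,-0.5,0,220],
  [-0.25,0.2,13.5,-0.3,-0.5,0,220],
])

```text
clock: 54.72
position: [456.7, -337.8, 5.9]
ee_rot: [0.131, 0.991, -0.001, 0.004]
contact_force: [-0.5, 1.7, 6.6]
gripper_width: 32.3
```

move_arm([
  [0,0,-2,0,0,0,220],
  [0,0,-6,0,0,0,220],
  [0,0,-11,0,0,0,220],
  [0,0,-16,0,0,0,220],
  [0,0,-19,0,0,0,220],
  [0,0,-19,0,0,0,220],
])

```text
clock: 55.48
position: [455.9, -337.7, 197.4]
ee_rot: [0.131, 0.991, -0.002, 0.005]
contact_force: [-0.4, -0.2, -0.3]
gripper_width: 32.0
```

```bash
python3 - <<'E'
from h import *
im,d,st=snap('wrist','w27.png'); show(st); print(yaw(st))
p=box(24,-85);print(p)
to([*p,130],-177.1)
E
```

```text
t 55.48 p [ 455.9 -337.7  197.4] q [ 0.1312  0.9913 -0.0018  0.0055] F [-0.4 -0.2 -0.3] w 32.0 j [-3.510e-01  3.090e-01 -1.960e-01  1.000e-03 -1.055e+00  8.800e-02]
164.92151530968457
[526.26966448 100.7230852 ]
row [4.54, 44.13, 6.44] [-0.1, 0.4, -18.0]
```

View pics/w27.png

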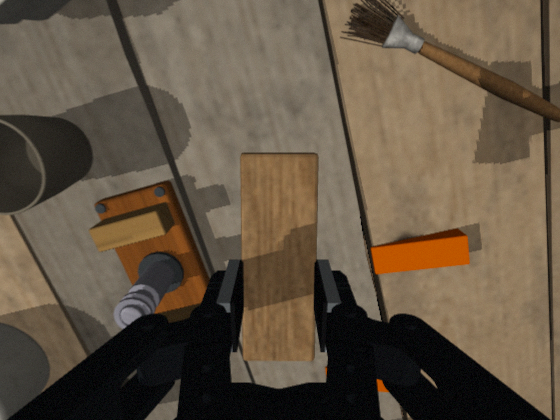

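move_arm([
  [-2,5,0,0,0,-3,220],
  [-3,11,0,0,0,-6,220],
  [-3,17,0,0,0,-10,220],
  [-2,23,0,0,0,-13,220],
  [0,29,0,0,0,-16,220],
  [1,35,0,0,0.2,-18,220],
  [3,40,1,-0.1,0.4,-18,220],
  [4.5,44.1,3,-0.1,0.4,-18,220],
  [4.5,44.1,6.4,-0.1,0.4,-18,220],
  [4.5,44.1,6.4,-0.1,0.4,-18,220],
])

```text
clock: 56.78
position: [523.2, 99.6, 125.5]
ee_rot: [-0.026, 1.0, -0.001, -0.006]
contact_force: [0.1, -0.1, -0.6]
gripper_width: 32.0
```

```bash
python3 - <<'E'
from h import *
im,d,st=snap('wrist','w28.png'); show(st); print(yaw(st))
W=cloud('wrist',d,st)
a=np.radians(BY);D=W[...,:2]-[498,184.4]
U=D@[np.cos(a),np.sin(a)];V=D@[-np.sin(a),np.cos(a)]
for v0 in (-125,-110,-95,-80):
    m=(abs(V-v0)<4)&(abs(U)<74)&(W[...,2]>24)&(W[...,2]<45)
    if m.sum(): print(v0,m.sum(),np.percentile(U[m],[1,50,99]).round(1),np.median(W[...,2][m]).round(1))
to([*box(23,-85),26],-177.1)
E
```

```text
t 56.77 p [523.2  99.6 125.5] q [-0.0256  0.9997 -0.0015 -0.0061] F [ 0.1 -0.1 -0.6] w 32.0 j [ 0.491  0.339 -0.354 -0.004 -0.889 -0.438]
-177.0648236732527
-125 649 [-45.7 -25.6  72.9] 39.2
-110 598 [-45.4 -26.   72.9] 36.4
-95 533 [-45.8 -26.1  72.9] 33.6
-80 487 [-45.6 -26.1  72.9] 30.9
row [-0.12, 0.11, 10.16] [-0.1, -0.4, 0.0]
```

View pics/w28.png

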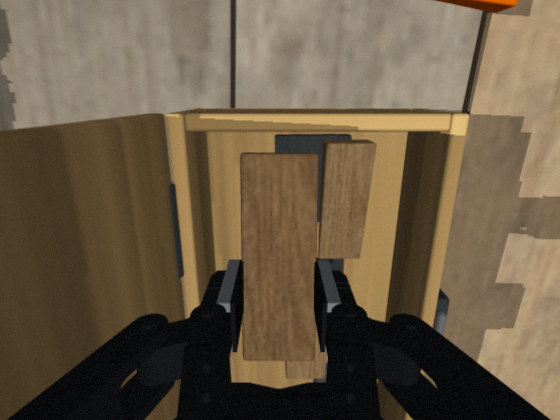

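```bash
python3 - <<'E'
from h import *
to([*box(27,-85),26],-177.1)
E
```

```text
row [-0.52, 0.11, 10.15] [-0.1, -0.4, 0.0]
```

move_arm([
  [-0.4,0.1,3,-0.1,-0.4,0,220],
  [-0.4,0.1,6,-0.1,-0.4,0,220],
  [-0.4,0.1,8,-0.1,-0.4,0,220],
  [-0.4,0.1,9,-0.1,-0.4,0,220],
  [-0.4,0.1,9.5,-0.1,-0.4,0,220],
  [-0.4,0.1,9.5,-0.1,-0.4,0,220],
])

```text
clock: 57.58
position: [521.7, 97.7, 32.0]
ee_rot: [-0.023, 1.0, -0.001, -0.007]
contact_force: [-14.4, -0.7, -2.8]
gripper_width: 32.4
```

```bash
python3 - <<'E'
from h import *
im,d,st=snap('wrist','w29.png'); show(st)
E
```

```text
t 57.58 p [521.7  97.7  32. ] q [-0.0227  0.9997 -0.0013 -0.0067] F [-14.4  -0.7  -2.8] w 32.4 j [ 0.489  0.467 -0.449 -0.006 -0.667 -0.439]
```

View pics/w29.png

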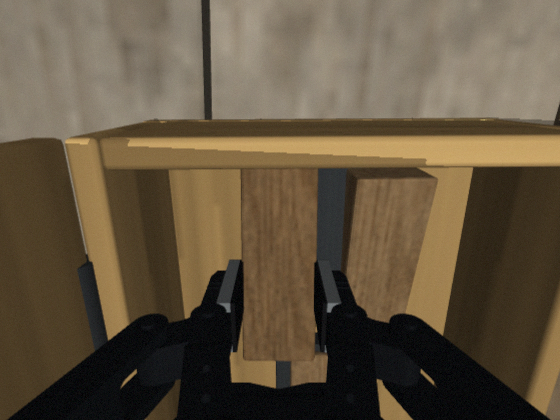

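move_arm([
  [0.8,0,0,0,0,0,220],
  [0.8,0,-3,0,0,0,220],
  [0.8,0,-6,0,0,0,220],
  [4,0,-6,0,0,0,220],
  [5,0,-6,0,0,0,220],
  [5,0,-6,0,0,0,220],
])

```text
clock: 58.38
position: [480.1, 98.9, 94.9]
ee_rot: [-0.026, 1.0, 0.002, 0.003]
contact_force: [0.8, 0.1, 0.1]
gripper_width: 32.5
```

```bash
python3 - <<'E'
from h import *
im,d,st=snap('wrist','w30.png'); show(st)
W=cloud('wrist',d,st)
to([*box(-29,-85),46],-177.1)
E
```

```text
t 58.38 p [480.1  98.9  94.9] q [-0.0257  0.9997  0.0015  0.0028] F [0.8 0.1 0.1] w 32.5 j [ 0.535  0.308 -0.504  0.    -0.752 -0.484]
row [0.76, -0.08, 4.86] [0.2, 0.3, 0.0]
```

View pics/w30.png

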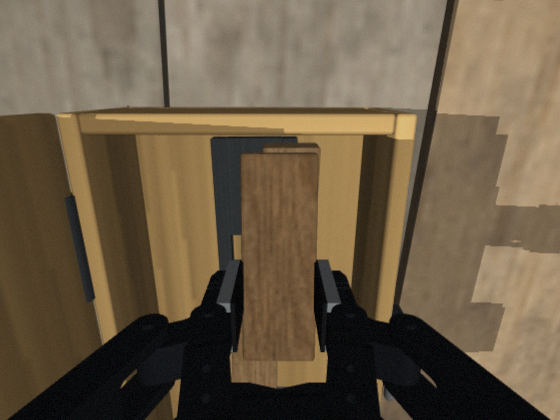

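move_arm([
  [0.7,0,2,0,0,0,220],
  [0.7,0,4,0,0,0,220],
  [0.7,0,4.7,0,0,0,220],
  [0.7,0,4.7,0,0,0,220],
])

```text
clock: 58.92
position: [473.1, 98.6, 47.0]
ee_rot: [-0.025, 1.0, 0.001, 0.001]
contact_force: [-0.7, -1.7, 2.2]
gripper_width: 32.1
```

```bash
python3 - <<'E'
from h import *
show()
E
```

```text
t 58.92 p [473.1  98.6  47. ] q [-2.540e-02  9.997e-01  8.000e-04  1.300e-03] F [-0.7 -1.7  2.2] w 32.1 j [ 0.542  0.376 -0.567 -0.    -0.625 -0.491]
```

Contact is just being made (2 N). Releasing the wedge and rising.

move_arm([
  [0,0,0,0,0,0,120],
  [0,0,0,0,0,0,120],
  [0,0,0,0,0,0,120],
  [0,0,-3,0,0,0,120],
  [0,0,-8,0,0,0,120],
  [0,0,-14,0,0,0,0],
  [0,0,-17,0,0,0,0],
  [0,5,-19,0,0,0,0],
  [0,10,-20,0,0,0,0],
  [0,10,-20,0,0,0,0],
])

```text
clock: 60.18
position: [467.3, 200.8, 248.3]
ee_rot: [-0.027, 1.0, 0.002, 0.003]
contact_force: [-1.0, -0.2, -0.4]
gripper_width: 85.3
```

```bash
python3 - <<'E'
from h import *
im,d,st=snap('wrist','w31.png'); show(st)
W=cloud('wrist',d,st)
a=np.radians(BY);D=W[...,:2]-[498,184.4]
U=D@[np.cos(a),np.sin(a)];V=D@[-np.sin(a),np.cos(a)]
m=(abs(U)<66)&(abs(V)<140)
print('max z in box',np.nanmax(np.where(m,W[...,2],np.nan)))
im,d,st=snap('side','s2.png')
E
```

```text
t 60.17 p [467.3 200.8 248.3] q [-0.0273  0.9996  0.0022  0.0029] F [-1.  -0.2 -0.4] w 85.3 j [ 0.726  0.169 -0.249  0.    -1.145 -0.671]
max z in box 339.49358522965923
```

View pics/w31.png

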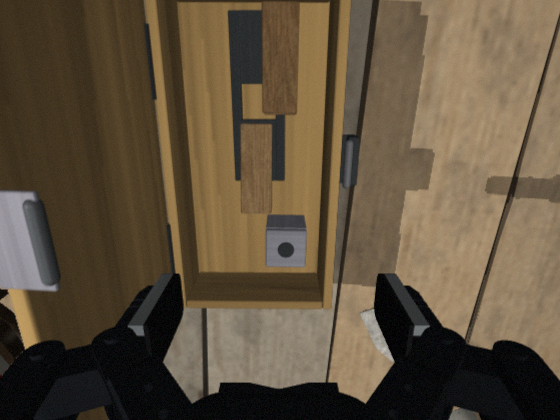

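View pics/s2.png

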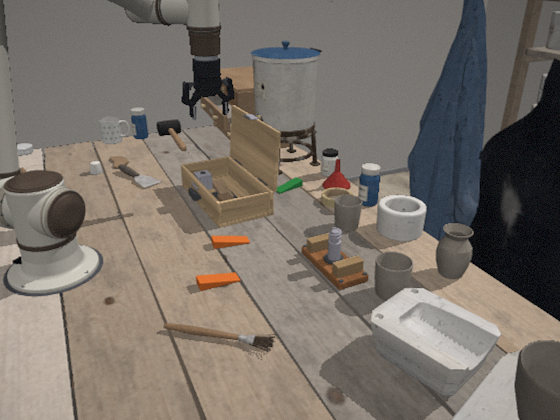

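```bash
python3 - <<'E'
from h import *
to([480,180,340],-177.1)
to([650,180,340],-177.1)
E
```

```text
row [-1.28, -1.87, -9.3] [0.1, 0.2, 0.1]
row [-18.26, -2.75, -9.25] [0.1, 0.2, 0.1]
```

move_arm([
  [-0.5,-1,-5,0,0,0,220],
  [-1.3,-1.9,-9.3,0,0,0,220],
  [-6,-2,-9.3,0,0,0,220],
  [-12,-2.5,-9.3,0,0,0,220],
  [-18.3,-2.8,-9.3,0,0,0,220],
  [-18.3,-2.8,-9.3,0,0,0,220],
  [-18.3,-2.8,-9.3,0,0,0,220],
])

```text
clock: 61.15
position: [650.7, 177.9, 339.6]
ee_rot: [-0.025, 1.0, 0.001, 0.001]
contact_force: [0.2, -0.1, 0.6]
gripper_width: 11.7
```

```bash
python3 - <<'E'
from h import *
im,d,st=snap('wrist','w32.png'); show(st); print(yaw(st))
W=cloud('wrist',d,st)
for z in (110,150,200,235):
    m=(abs(W[...,2]-z)<6)&(W[...,0]<630)&(W[...,0]>540)&(abs(W[...,1]-190)<150)
    print(z,m.sum(),np.nanpercentile(W[...,0][m],[2,50,98]).round(1) if m.sum() else '', np.nanpercentile(W[...,1][m],[2,98]).round() if m.sum() else '')
for q in arm.search_frame('wedge_0_mid','wrist')[:5]: print(q)
E
```

```text
t 61.15 p [650.7 177.9 339.6] q [-2.470e-02  9.997e-01  6.000e-04  7.000e-04] F [ 0.2 -0.1  0.6] w 11.7 j [ 0.506  0.428  0.341 -0.    -1.481 -0.456]
-177.17389076171173
110 272 [587.8 596.  600.5] [ 48. 302.]
150 248 [591.9 598.7 603.9] [ 45. 285.]
200 318 [596.1 604.1 608.1] [ 43. 279.]
235 522 [600.  606.4 610.8] [ 43. 261.]
{'bbox': [403.6, 51.7, 446.0, 140.1], 'score': 0.68}
```

View pics/w32.png

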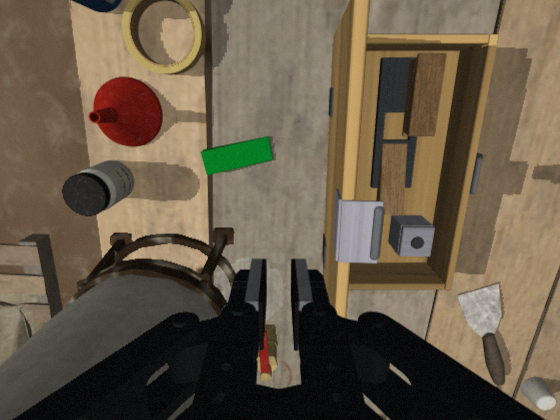

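move_arm([
  [0,0,0,0,0,0,0],
  [0,-1.5,0,0,0,0,0],
  [0,-3,0,0,0,0,0],
  [0,-3,0,0,0,0,0],
])

```text
clock: 61.75
position: [652.3, 147.5, 341.3]
ee_rot: [-0.025, 1.0, 0.001, 0.002]
contact_force: [-0.2, 0.4, 0.4]
gripper_width: 82.2
```

```bash
python3 - <<'E'
from h import *
im,d,st=snap('wrist','w33.png'); show(st); print(yaw(st))
W=cloud('wrist',d,st)
m=(W[...,2]>4)&(W[...,2]<40)&(W[...,0]>600)&(W[...,0]<680)&(W[...,1]>20)&(W[...,1]<400)
print(m.sum(), W[m].mean(0) if m.sum() else '')
m=(abs(W[...,2])<4)&(W[...,0]>605)&(W[...,0]<640); print('bench seen y range',np.nanpercentile(W[...,1][m],[0,2,50,98,100]))
E
```

```text
t 61.75 p [652.3 147.5 341.3] q [-0.0245  0.9997  0.0013  0.0021] F [-0.2  0.4  0.4] w 82.2 j [ 4.630e-01  4.150e-01  3.240e-01 -1.000e-03 -1.475e+00 -4.140e-01]
-177.19192314681004
244 [672.20649848 171.7813035    5.86113752]
bench seen y range [-47.83121212 -40.39112782 174.93695215 552.04186246 580.24837913]
```

View pics/w33.png

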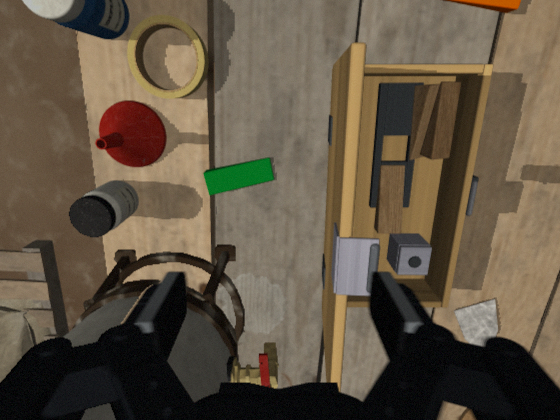

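```bash
python3 - <<'E'
from h import *
im,d,st=snap('wrist','w34.png'); show(st)
W=cloud('wrist',d,st)
a=np.radians(BY);D=W[...,:2]-[498,184.4]
U=D@[np.cos(a),np.sin(a)];V=D@[-np.sin(a),np.cos(a)]
m=(U>-68)&(U<60)&(abs(V)<140)&(W[...,2]<140)
print(np.nanmax(W[...,2][m]))
for v0 in range(-140,140,20):
    q=m&(abs(V-v0)<10); print(v0, [ (u0,int(np.nanpercentile(W[...,2][q&(abs(U-u0)<8)],95))) for u0 in range(-60,60,15) if (q&(abs(U-u0)<8)).sum()>3])
cv2.imwrite('pics/w34z.png',cv2.resize(im[40:320,310:510],None,fx=2.1,fy=2.1,interpolation=cv2.INTER_CUBIC))
E
```

```text
t 61.8 p [652.4 148.2 341.1] q [-0.0248  0.9997  0.0014  0.002 ] F [ 0.3  0.5 -0.2] w 84.7 j [ 4.640e-01  4.160e-01  3.250e-01 -1.000e-03 -1.475e+00 -4.150e-01]
63.95300347965235
-140 [(-60, 40), (-45, 42), (-30, 48), (-15, 38), (0, 20), (15, 20), (30, 14), (45, 10)]
-120 [(-60, 39), (-45, 42), (-30, 46), (-15, 38), (0, 20), (15, 20), (30, 11), (45, 11)]
-100 [(-60, 39), (-45, 42), (-30, 42), (-15, 36), (0, 21), (15, 20), (30, 11), (45, 11)]
-80 [(-60, 39), (-45, 42), (-30, 39), (-15, 34), (0, 21), (15, 20), (30, 11), (45, 11)]
-60 [(-60, 40), (-45, 42), (-30, 35), (-15, 32), (0, 10), (15, 20), (30, 10), (45, 10)]
-40 [(-60, 38), (-45, 41), (-30, 31), (-15, 25), (0, 24), (15, 23), (30, 11), (45, 11)]
-20 [(-60, 11), (-45, 11), (-30, 21), (-15, 28), (0, 28), (15, 27), (30, 11), (45, 11)]
0 [(-60, 11), (-45, 11), (-30, 21), (-15, 32), (0, 32), (15, 31), (30, 11), (45, 10)]
20 [(-60, 11), (-45, 10), (-30, 20), (-15, 36), (0, 36), (15, 35), (30, 11), (45, 11)]
40 [(-60, 10), (-45, 10), (-30, 10), (-15, 39), (0, 39), (15, 38), (30, 11), (45, 10)]
60 [(-60, 10), (-45, 11), (-30, 11), (-15, 41), (0, 42), (15, 41), (30, 11), (45, 10)]
80 [(-60, 60), (-45, 60), (-30, 60), (-15, 60), (0, 10), (15, 10), (30, 10), (45, 11)]
100 [(-60, 60), (-45, 62), (-30, 62), (-15, 60), (0, 11)]
120 [(-60, 60), (-45, 60), (-30, 61), (-15, 59), (0, 10)]
```

View pics/w34z.png

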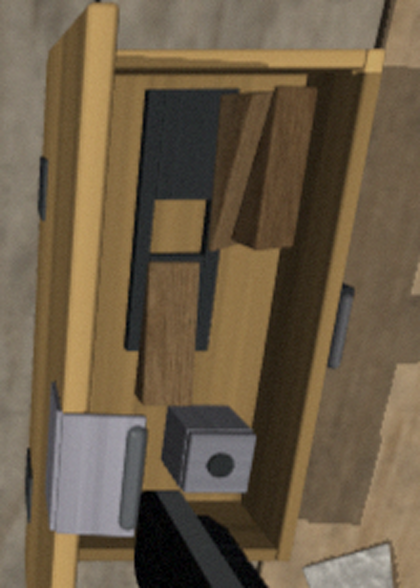

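```bash
python3 - <<'E'
from h import *
st=arm.read_state()
W=np.load('top3.npy')
# obstacles near descent
m=(W[...,0]>600)&(W[...,0]<720)&(W[...,1]>80)&(W[...,1]<230)&(W[...,2]>30)
print(m.sum(), W[m].min(0) if m.sum() else '',W[m].max(0) if m.sum() else '')
to([648,150,222],-177.1)
E
```

```text
1 [600.16194705  86.5846607  244.67218173] [600.16194705  86.5846607  244.67218173]
row [0.48, 0.13, 11.89] [0.1, 0.2, -0.0]
```

move_arm([
  [0,0,0,0,0,0,255],
  [0.3,0,2,0,0,0,255],
  [0.3,0,4,0,0,0,255],
  [0.3,0,7,0,0,0,255],
  [0.3,0,10,0,0,0,255],
  [0.3,0,11.9,0,0,0,255],
  [0.3,0,11.9,0,0,0,255],
  [1.3,0,11.9,0,0,0,255],
  [2.3,0,11.9,0,0,0,255],
  [2.8,0,11.9,0,0,0,255],
])

```text
clock: 63.1
position: [624.2, 148.1, 222.9]
ee_rot: [-0.026, 1.0, 0.002, 0.003]
contact_force: [0.6, -0.3, 0.5]
gripper_width: 0.1
```

```bash
python3 - <<'E'
from h import *
im,d,st=snap('wrist','w35.png'); show(st)
E
```

```text
t 63.1 p [624.2 148.1 222.9] q [-0.0256  0.9997  0.0016  0.0026] F [ 0.6 -0.3  0.5] w 0.1 j [ 4.840e-01  4.150e-01  3.500e-02 -1.000e-03 -1.184e+00 -4.330e-01]
```

View pics/w35.png

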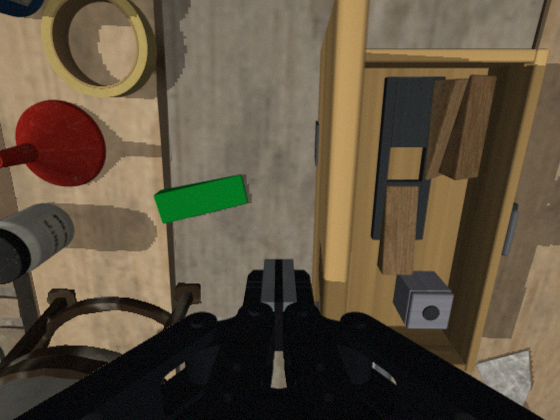

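move_arm([
  [1.4,0,0,0,0,0,255],
  [2.7,0,0,0,0,0,255],
  [4,0,0.1,0,0,0,255],
  [5.5,0,0.2,0,0,0,255],
  [7.1,0,0.4,0,0,0,255],
  [8.2,0,0.9,0,0,0,255],
])

```text
clock: 63.9
position: [542.2, 143.9, 212.8]
ee_rot: [-0.026, 1.0, 0.001, 0.002]
contact_force: [2.5, -0.7, 1.2]
gripper_width: 0.0
```

```bash
python3 - <<'E'
from h import *
im,d,st=snap('side','s3.png'); show(st)
cv2.imwrite('pics/s3z.png',im[60:260,120:380].repeat(3,0).repeat(3,1))
E
```

```text
t 63.9 p [542.2 143.9 212.8] q [-0.0257  0.9997  0.0014  0.0024] F [ 2.5 -0.7  1.2] w 0.0 j [ 0.548  0.288 -0.184 -0.    -1.093 -0.497]
```

View pics/s3z.png

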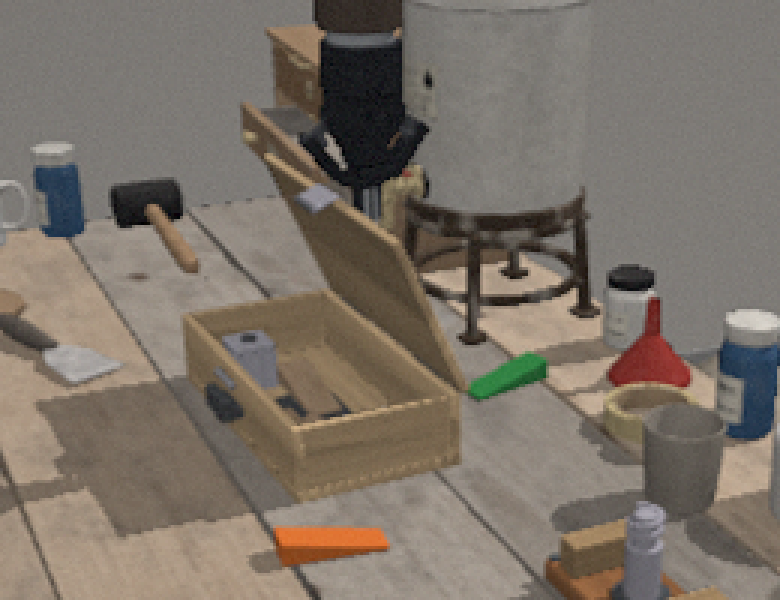

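move_arm([
  [1.5,0,0.7,0,0,0,255],
  [2.9,0,1.4,0,0,0,255],
  [3.8,0,2.1,0,0,0,255],
  [4.6,0,2.9,0,0,0,255],
  [5.4,0,3.7,0,0,0,255],
  [6.2,0,4.5,0,0,0,255],
  [7.4,0,6.4,0,0,0,255],
  [8.4,0,8.4,0,0,0,255],
])

```text
clock: 64.95
position: [459.1, 140.1, 127.6]
ee_rot: [-0.025, 1.0, 0.002, 0.002]
contact_force: [2.8, 1.0, 1.9]
gripper_width: -0.4
```

```bash
python3 - <<'E'
from h import *
im,d,st=snap('side','s4.png'); show(st)
cv2.imwrite('pics/s4z.png',im[60:260,120:380].repeat(3,0).repeat(3,1))
E
```

```text
t 64.95 p [459.1 140.1 127.6] q [-0.0254  0.9997  0.0017  0.0024] F [2.8 1.  1.9] w -0.4 j [ 0.636  0.247 -0.488 -0.    -0.829 -0.585]
```

View pics/s4z.png

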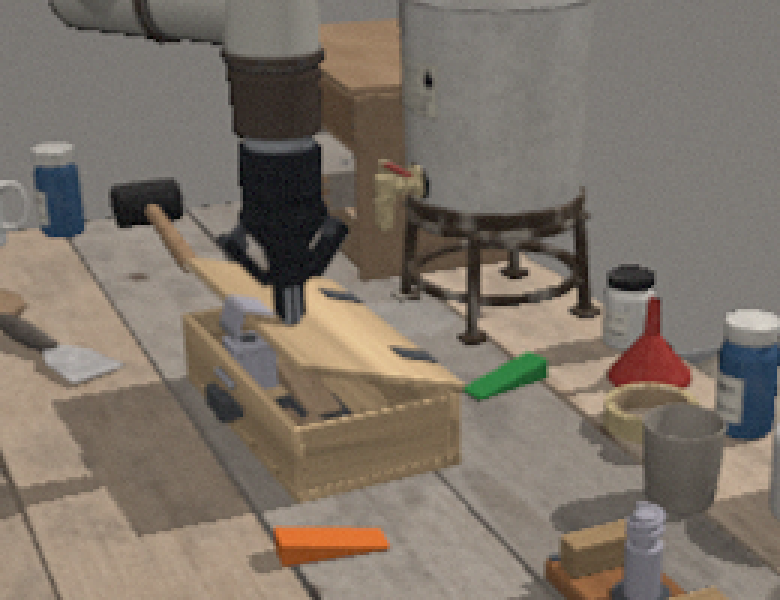

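move_arm([
  [0.7,0,1,0,0,0,255],
  [1.2,0,1.8,0,0,0,255],
  [1.6,0,2.6,0,0,0,255],
  [1.9,0,3.3,0,0,0,255],
  [2,0,3.8,0,0,0,255],
  [2,0,4.2,0,0,0,255],
])

```text
clock: 65.75
position: [438.3, 138.4, 85.2]
ee_rot: [-0.025, 1.0, 0.001, 0.0]
contact_force: [1.1, 0.9, 3.7]
gripper_width: 0.2
```

```bash
python3 - <<'E'
from h import *
show()
E
```

```text
t 65.75 p [438.3 138.4  85.2] q [-2.490e-02  9.997e-01  8.000e-04  5.000e-04] F [1.1 0.9 3.7] w 0.2 j [ 0.66   0.28  -0.582 -0.001 -0.706 -0.61 ]
```

move_arm([
  [0,0,0.3,0,0,0,255],
  [0,0,0.6,0,0,0,255],
  [0,0,0.9,0,0,0,255],
  [0,0,0.9,0,0,0,255],
])

```text
clock: 66.25
position: [438.7, 138.4, 84.0]
ee_rot: [-0.027, 1.0, -0.0, 0.001]
contact_force: [-22.2, -2.4, 64.0]
gripper_width: 0.1
```

```bash
python3 - <<'E'
from h import *
show()
E
```

```text
t 66.25 p [438.7 138.4  84. ] q [-2.710e-02  9.996e-01 -1.000e-04  1.400e-03] F [-22.2  -2.4  64. ] w 0.1 j [ 0.662  0.282 -0.585  0.003 -0.701 -0.61 ]
```

move_arm([
  [0,0,-0.5,0,0,0,255],
  [0,0,-1,0,0,0,255],
  [0,0,-4,0,0,0,255],
  [0,0,-10,0,0,0,255],
  [0,0,-16,0,0,0,255],
  [6,0,-18,0,0,0,255],
  [10,0,-18,0,0,0,255],
  [10,0,-18,0,0,0,255],
])

```text
clock: 67.25
position: [336.2, 132.3, 255.8]
ee_rot: [-0.026, 1.0, 0.001, 0.001]
contact_force: [0.1, -0.3, -0.3]
gripper_width: 0.1
```

```bash
python3 - <<'E'
from h import *
show()
im,d,st=snap('top','t9.png')
W=cloud('top',d,st)
a=np.radians(BY);D=W[...,:2]-[498,184.4]
U=D@[np.cos(a),np.sin(a)];V=D@[-np.sin(a),np.cos(a)]
m=(abs(U)<75)&(abs(V)<140)&(W[...,2]>60)&(W[...,2]<130)
A=np.c_[U[m],V[m],np.ones(m.sum())];print(m.sum(),np.linalg.lstsq(A,W[...,2][m],rcond=None)[0])
im,d,st=snap('side','s5.png')
cv2.imwrite('pics/s5z.png',im[60:260,120:380].repeat(3,0).repeat(3,1))
E
```

```text
t 67.25 p [336.2 132.3 255.8] q [-2.630e-02  9.997e-01  1.100e-03  6.000e-04] F [ 0.1 -0.3 -0.3] w 0.1 j [ 8.320e-01 -1.120e-01 -5.230e-01 -1.000e-03 -1.158e+00 -7.790e-01]
6896 [-2.03953628e-03  4.07972976e-04  8.58218161e+01]
```

View pics/s5z.png

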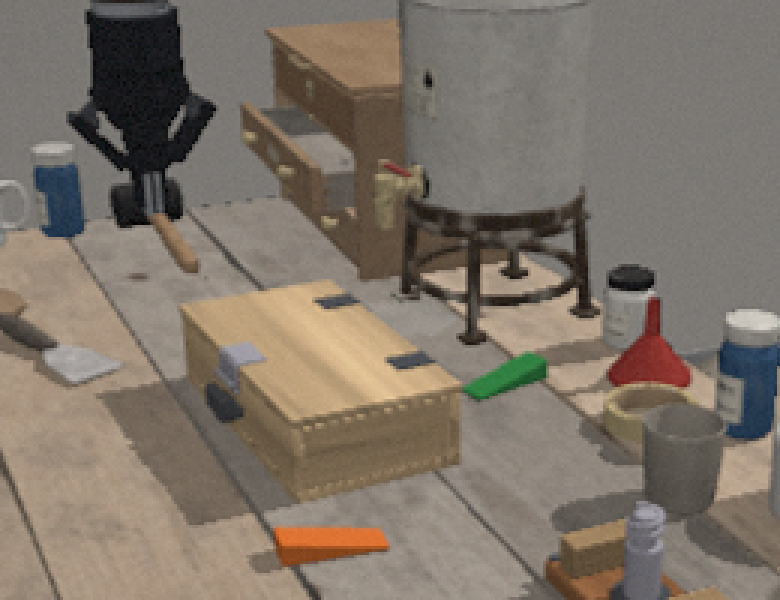

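View pics/t9.png

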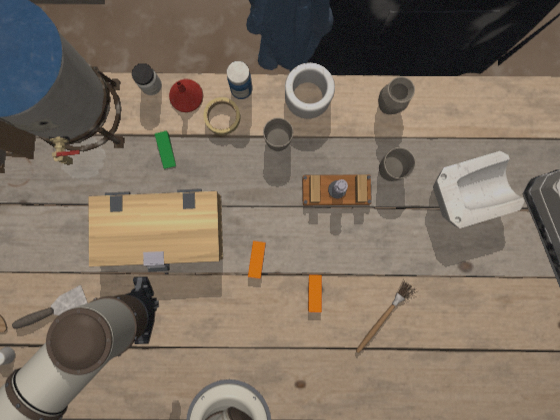

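The cover stays flat by itself (tilt 0.002 rad, top face at 85.8 mm). Both cups stand, and no wooden wedge is left on the bench.

```bash
python3 - <<'E'
from h import *
print(arm.job_done()); show()
E
```

```text
the job is handed in; nothing more can be done
None
the job is handed in; nothing more can be done
```

I handed the job in at about 67 s. The nut, the bar and all three wooden wedges are in the box, and the cover is shut. The arm gave no verdict of its own.

**What I did**
- **Nut:** it took four grips and about 2.4 turns. The first pull after three grips still met 7.5 N, so I turned it a further 80–90° until it came free, then lifted it off and stood it in the box.
- **Bar and wedges:** I lifted the bar straight off the stud and laid it in the box, then added the wedges. I left the two orange blocks and the green one alone.
- **Cover:** I drew it over from behind with closed fingers and pressed it shut.

**Last checks**
- **Cover:** with the arm 25 cm up and clear of it, the cover was flat to 0.002 rad with its top face at 85.8 mm. It held without being touched.
- **Contents:** just before closing, the highest thing in the box stood at 64 mm, below the 75 mm rim.
- **Bench:** both cups stood upright. No wooden wedge was left, including behind the cover.

**What did not go to plan**
- **Third wedge:** on my first try at placing it, the gripper leaned on the open cover with about 14 N, so I backed off and stacked it on another wedge. It later slid off and now leans between that wedge and the box wall, still inside.
- **Final press:** it reached 64 N at the fingertips against the stop, well above the 10 N or so needed. That is under the 120 N wrist limit. The 40 N limit is for the arm and gripper body, and I took this to be fingertip contact only.

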